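# Build up the optics in a detector barrel and clamp them with the quick-thread ring

### The job

Finish the detector head's optics: its lens is already in the upright barrel, so put the plain spacer ring in on the lens and then the mounted glass filter on the spacer, starting each squarely in the barrel's mouth before you let it go. Then set the retaining ring over the barrel and turn it clockwise (seen from above) up to its stop, so that it pulls the stack down firmly, and leave everything else on the bench alone.

Things in the scene. Friction and masses are not known exactly. Their poses are not given: they have to be found in the camera images.
- detector: Detector head, fixed to the bench: aluminium base plate 96 x 96 x 6 mm, grey housing 80 x 80 mm up to z = 23 mm with a brass socket on its +y side, and on it an upright aluminium barrel, outside diameter 47 mm, bore 39 mm, open rim at z = 50 mm. Origin: centre of the underside; z is the barrel's axis. Two thread ridges, 54 mm over their crests, run round its outside from 1.6 mm under the rim.
- barrel_rim (a point): The centre of the barrel's mouth, on its axis at the rim, 50 mm above the detector's origin; axes as the detector's.
- thread_gap (a point): One of two gaps between the thread ridges, at rim height, 26 mm from the axis on the detector's +x side; the other is opposite, on -x. Each gap is 52 degrees wide (dark dot on the foot flange below). A pin let down here and turned clockwise (from above) runs under a ridge that slopes down 3.8 mm from 26 to 62 degrees past the gap's middle, then level to a stop at 78 degrees (1.36 rad).
- lens_rim (a point): Centre of the lens seat's flat rim in the bore, 22 mm below the barrel's rim (as at the start). The lens's dome stands 5 mm above this level within 12 mm of the axis, so the filter cannot lie directly on the lens: the stack would be too high for the ring.
- lens_seat (a joint): How far the sprung lens seat is pushed down in the barrel (m): 0 free, 0.004 at most. Spring 2.5 N/mm with 2 N preload; it stays at 0 under the weight of the parts and reads about 0.0016 to 0.002 when the ring is fully tightened.
- parts_tray: White shallow tray 170 x 320 mm (x by y), fixed; floor 2.5 mm thick, lip 8.5 mm high. Origin: centre of the underside. The spacer, the filter and the retaining ring lie flat in it, in any of its three places (100 mm apart along the tray's y).
- spacer: The spacer: plain bright aluminium ring, open through, outside diameter 36 mm, inside 27 mm, 15 mm high. Origin: centre of its underside, z is its axis; same both ways up. 22 g.
- filter: The filter: dark metal ring 36 mm outside diameter, 10 mm high, with a clear glass disc in it. Origin: centre of its underside, z is its axis; 25 g. Seated on the spacer in the barrel, its top stands 3 mm above the barrel's rim.
- clamp_ring: Retaining ring, dark, 34 mm high, about 90 g. Origin: centre of its open underside, z its axis. Knurled skirt, outside diameter 65 mm, inside 57 mm, 16 mm deep to the face that presses on the filter; hole of 26 mm through the top. With its pins in the gaps and resting on the filter, its underside is 13 mm below the barrel's rim; tightened, about 15 mm below.
- ring_hub (a point): The place to grip the retaining ring: middle of its hub, on the axis 27 mm above its underside. The hub (z = 20 to 34 mm) is 54 mm in diameter with two parallel flats 42 mm apart facing the ring's +y and -y; each flat is 34 mm long along x. Axes as the ring's.
- ring_pin (a point): Inner tip of one of the ring's two round inward pins (5 mm diameter), on the ring's +x side, 24.5 mm from the axis and 3.5 mm above its underside; the other is opposite on -x. A white dot on the ring's shoulder stands over each. Either pin fits either gap.
- loose_cap_2: Bystander: yellow screw cap, diameter 40 mm, 17 mm high. Origin: centre of its underside.
- forceps: Bystander: steel forceps, 134 mm long (along y), 14 mm wide, 10 mm high. Origin: under its middle.
- slide_box: Bystander: small cream-coloured card box 54 x 84 x 31 mm. Origin: centre of its underside.
- tape_roll: Bystander: roll of black tape, diameter 60 mm, 19 mm high. Origin: centre of its underside.
Things that resemble listed ones, but are neither listed nor needed, are in the scene too. There is more than one size of the filter; the one meant has the size given above.

How it is judged (in metres and radians):
On the way, in this order (a step that is already met when the one before it is completed fails the run):
1. the spacer lies flat on the lens seat in the barrel (horizontal distance between spacer and detector below 0.003 m and z of spacer in the frame of barrel_rim below -0.0205 m and angle between spacer's own z axis and vertical below 0.06 rad), for 0.2 s.
2. the filter lies flat on the spacer in the barrel (horizontal distance between filter and detector below 0.003 m and z of filter in the frame of barrel_rim below -0.0055 m and angle between filter's own z axis and vertical below 0.06 rad and z of spacer in the frame of barrel_rim below -0.0205 m), for 0.2 s.
At the end, for the whole second after the job is handed in: Spacer on the lens seat, filter on the spacer, both within 3 mm of the barrel axis; the ring level (0.06 rad), at rest, within 3 mm of the axis, and by its thread alone pressing the filter with over 3 N and holding the sprung lens seat down by over 1 mm (horizontal distance between each of spacer, filter, clamp_ring and detector below 0.003 m and z of spacer in the frame of barrel_rim below -0.0215 m and z of filter in the frame of spacer above 0.0125 m and angle between clamp_ring's own z axis and vertical below 0.06 rad and value of joint lens_seat above 0.001 m and contact force between clamp_ring and filter above 3 N and linear speed of clamp_ring below 0.01 m/s); the robot touches nothing.
It fails at once if the glass filter is dropped into the barrel from a height (it falls through the mouth at over 0.7 m/s) (horizontal distance between filter and detector below 0.01 m and linear speed of filter above 0.7 m/s).
It fails at once if a bystander (cap, forceps, slide box, tape) is moved by more than 30 mm (distance of any of loose_cap_2, forceps, slide_box, tape_roll from where it was at the start of the episode above 0.03 m).
It also fails if it takes over 72 s, if anything falls off the work surface, if the arm or the gripper's body presses on something with over 40 N, if the wrist force passes 120 N, or if a joint passes its speed limit or range.

### The arm

A 6-joint arm with a two-finger parallel gripper is mounted at the origin on a cart in front of the work surface, level with it; the furniture and walls round the work are solid. World frame = base frame: x ahead of the robot, y to its left, z up, the work surface at z = 0. Lengths are in mm, angles in rad, forces in N, time in s.
With the tool pointing down it reaches from about 300 to 775 mm from the base axis. Payload 14.6 kg.
Tool frame: the origin (TCP) lies at the very end of the fingers, on their centre line; the grasp point (between the pads) lies 19 mm behind it; z points along the fingers, y is the line along which they close (so a half turn about z gives the same grasp; the last joint's range is limited). The gripper opens to 94 mm and grips with 3 to 60 N. Pads are 16 mm wide; open, the fingers measure 119 mm over their backs; the gripper's body (75 mm by 177 mm) begins 78 mm behind the grasp point.
Start: joints at [-1.367, 0.3, 1.521, -0, 1.321, -0.067], TCP at [147.12, -529.948, 205.446] pointing down, gripper open.
Joint ranges: [-3.03, 3.03], [-0.79, 2.21], [0.23, 2.52], [-1.04, 4.18], [0, 3.07], [-2.55, 2.55]. Speed limits (rad/s): [2.22, 2.22, 2.57, 3.14, 3.14, 3.14].

### API

Orientations are given as [roll, pitch, yaw] about the fixed x, y, z axes, in that order (R = Rz(yaw) Ry(pitch) Rx(roll)).
In Python, from cell import manip gives the robot as it stands. The module is installed in compiled form; this text tells all that it offers.
- The arm moves only by the shell command python3 -m inch 'ROWS' [FORCE]. ROWS is JSON, a list of rows, each an object of numbers: "gripper": the opening, from 0 (shut) to 1 (fully open); "dx", "dy", "dz": the shift along the world's x, y, z in m; "wx", "wy", "wz": the turn, a rotation vector about the world's x, y, z in degrees. A call has exactly 5 rows; each row is the pose to reach, as a shift and turn from the pose commanded when the call began; what a row does not reach only later rows make up. A row lasts 1/12 s, in which the tool goes at most 41.7 mm and 7.16 degrees, less where a joint would pass 70% of its speed; a pose out of reach is approached as far as the arm can. A call with a gripper value outside its range is refused whole. The fingers move at their own pace and stop on an object; FORCE is the grip in N (left out, the last holds). Time passes only in rows, so rows that repeat a pose let the fingers close, or fill a call up. It gives the time, the measured TCP pose, the force, the opening and the grip force at its end, in the units of the state.
- manip.read_state(): the state, without advancing time (a new reading comes with each control period).
- manip.camera(name): name is "scene" or "top" or "wrist"; returns the picture (420x560x3 uint8, blue, green, red); there is no depth.
- manip.camera_info(name): a dict with "camera_matrix" (3x3 intrinsics, pixels), "R" (3x3) and "t" (3): a world point X has camera coordinates R X + t; the wrist camera has in their place "tool_from_camera" (4x4, takes a point from camera to tool coordinates, whose origin is the TCP and whose axes are the flange's). Camera axes: x right, y down, z forward; pixel columns grow to the right and rows downward; lengths in mm; the calibration is good to about 2 mm. A picture is of the moment at which its call begins: read the wrist's pose just before it. camera_info takes no time and is no camera call.
- manip.sign_off(): hands the job in; it is judged then, once.
The state is a dict: "clock": time; "joints": joint angles; "qd": joint speeds; "effort": joint torques, N m; "eef_pos": TCP position; "eef_rot": TCP orientation; "wrist_force": force on the tool from outside, world axes, zero at the start; "moment": the same for the moment, N m; "finger_gap": finger opening in mm; "finger_force": force on a finger pad.
Only numpy, scipy, OpenCV 4.12 (cv2) and the standard library are available. Lean on these libraries where they do the work, as an engineer would, in place of code of your own. Each camera call takes 0.05 s, during which the arm holds its last target. There are 200 camera calls.

## Working session

There is one attempt and no reset: what is moved stays moved. The work goes in short steps, Python scripts to look and compute and a shell command to move; the robot and the scene stay as the last step left them, time stands still between calls to the robot, and variables do not carry over. Pictures are saved under pics/ and viewed, at most 10 in all, crops included, and the job is handed in when it is done.

```bash
mkdir -p pics
python3 - <<'E'
from cell import manip
import cv2
for n in("scene","top"):
    cv2.imwrite(f"pics/{n}0.png",manip.camera(n)); i=manip.camera_info(n); print(n,i)
print(manip.camera_info("wrist")); print(manip.read_state())
E
```

```text
scene {'camera_matrix': array([[511.85620415,   0.        , 274.53469529],
       [  0.        , 511.85620415, 210.1147267 ],
       [  0.        ,   0.        ,   1.        ]]), 'R': array([[ 0.48051692, -0.87698472,  0.00113713],
       [-0.64755304, -0.35568069, -0.67391862],
       [ 0.59142078,  0.32309295, -0.73880471]]), 't': array([-227.08926651,  362.11045735, 1350.87631097])}
top {'camera_matrix': array([[437.4463183 ,   0.        , 277.45410879],
       [  0.        , 437.4463183 , 206.02226992],
       [  0.        ,   0.        ,   1.        ]]), 'R': array([[-0.03419627, -0.99941401,  0.00149958],
       [-0.97891915,  0.03319262, -0.20153298],
       [ 0.20136511, -0.00835964, -0.97948058]]), 't': array([  -1.18766669,  475.69459794, 1018.70071814])}
{'camera_matrix': array([[362.76404916,   0.        , 277.97636495],
       [  0.        , 362.76404916, 204.10725308],
       [  0.        ,   0.        ,   1.        ]]), 'tool_from_camera': array([[ 1.30193214e-04, -9.61199442e-01, -2.75854338e-01,
         8.11009228e+01],
       [ 9.99999212e-01,  4.69580617e-04, -1.1
[... 213 characters left out ...]
clock': 0.1, 'joints': array([-1.36658669e+00,  3.00408143e-01,  1.52150377e+00, -1.18798721e-05,
        1.32073935e+00, -6.66111987e-02]), 'qd': array([ 4.51486089e-04, -5.08612104e-04, -1.03352511e-03,  3.93192758e-05,
        1.75848564e-03, -8.31311944e-04]), 'effort': array([ 8.10803540e-04, -5.32642221e+01, -3.53286660e+01,  7.08608679e-02,
        2.34606833e-02, -6.31309695e-05]), 'eef_pos': array([ 147.07669911, -529.72066547,  204.95357781]), 'eef_rot': array([-3.14053562e+00, -5.89815435e-05,  2.70823748e-01]), 'wrist_force': array([0.74745386, 0.01789982, 0.45040944]), 'moment': array([ 0.00965841, -0.00324953,  0.01169313]), 'finger_force': 0.0, 'finger_gap': 93.97406231946702}
```

View pics/top0.png

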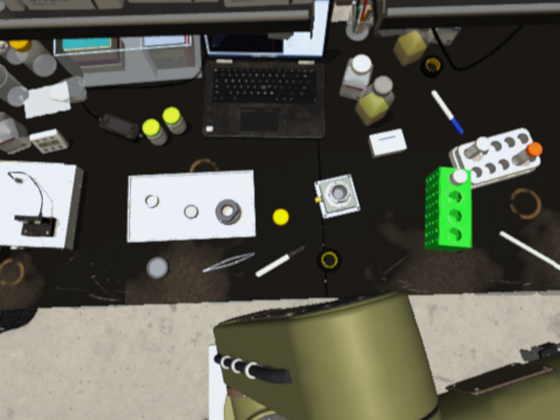

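View pics/scene0.png

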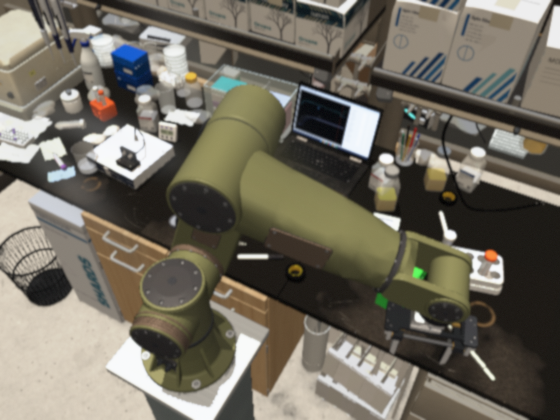

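The top view shows the tray at about (192,206). It holds a small ring at (152,201), another at (191,212) and the dark clamp ring at (228,211). The detector barrel is at (339,192). A round grey disc at (157,267) is outside the tray, probably the wrong-size filter. The scene view shows the arm hiding the tray. Next I'll take an enlarged crop and world positions.

```bash
cat > h.py <<'E'
from cell import manip
import cv2, numpy as np
from scipy.spatial.transform import Rotation as Ro
def cam(n, s=None):
    i=manip.camera_info(n); K=i["camera_matrix"]
    if n!="wrist": return K,i["R"],i["t"]
    s=s or manip.read_state(); W=np.eye(4); W[:3,:3]=Ro.from_euler("xyz",s["eef_rot"]).as_matrix(); W[:3,3]=s["eef_pos"]
    M=np.linalg.inv(W@i["tool_from_camera"]); return K,M[:3,:3],M[:3,3]
def px2w(c,uv,z):
    K,R,t=c; d=R.T@np.linalg.solve(K,[uv[0],uv[1],1]); o=-R.T@t
    return o+d*(z-o[2])/d[2]
def w2px(c,X):
    K,R,t=c; p=K@(R@np.asarray(X,float)+t); return p[:2]/p[2]
E
python3 - <<'E'
from h import *
im=cv2.imread("pics/top0.png"); c=cam("top")
a=cv2.resize(im[150:290,110:270],None,fx=4.9,fy=4.2*1,interpolation=cv2.INTER_CUBIC)
cv2.imwrite("pics/topcrop.png",cv2.resize(im[155:285,110:270],None,fx=4.5,fy=4.5,interpolation=cv2.INTER_CUBIC))
for n,uv,z in [("tray",(192,206),8),("r1",(152,201),15),("r2",(191,212),15),("clamp",(228,211),30),("det",(339,191.5),50),("gray",(157,267),12),("capyellow",(281,217),17),("tape",(329,260),19)]: print(n,px2w(c,uv,z).round())
E
```

```text
tray [491. 199.   8.]
r1 [506. 298.  15.]
r2 [474. 200.  15.]
clamp [471. 105.  30.]
det [ 506. -170.   50.]
gray [340. 283.  12.]
capyellow [454. -26.  17.]
tape [ 342. -139.   19.]
```

View pics/topcrop.png

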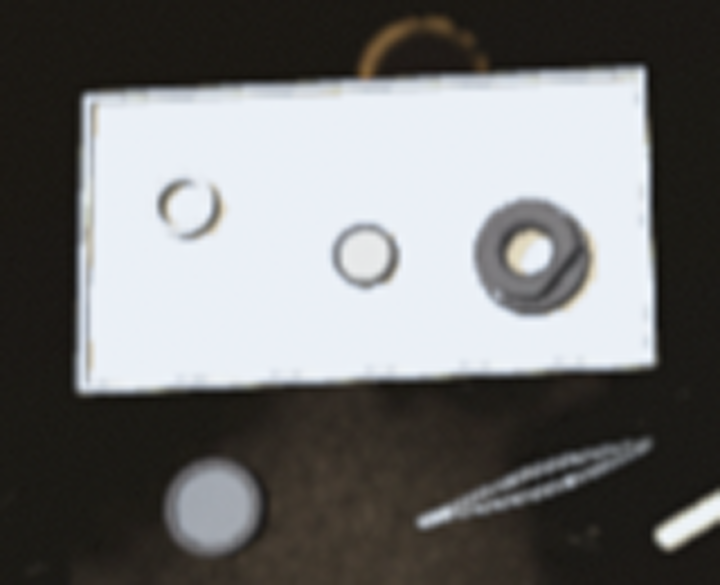

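Candidates:
- Open bright ring at top px (152,201): the spacer.
- Dark ring with glass at (191,212), about 36 mm across and in the tray: this is the filter meant.
- Grey disc at (157,267): about 50 mm across and outside the tray, so it is the wrong size.

I'll go over the detector first, for a look on the way.

```bash
python3 -m inch '[{"dx":0.024,"dy":0.024,"wz":-3},{"dx":0.048,"dy":0.048,"wz":-6},{"dx":0.072,"dy":0.072,"wz":-9},{"dx":0.096,"dy":0.096,"wz":-12},{"dx":0.12,"dy":0.12,"wz":-15.5}]' 30
python3 -m inch '[{"dx":0.024,"dy":0.024},{"dx":0.048,"dy":0.048},{"dx":0.072,"dy":0.072},{"dx":0.096,"dy":0.096},{"dx":0.12,"dy":0.12}]'
python3 -m inch '[{"dx":0.024,"dy":0.024},{"dx":0.048,"dy":0.048},{"dx":0.072,"dy":0.072},{"dx":0.096,"dy":0.096},{"dx":0.12,"dy":0.12}]'
python3 -m inch '[{"dy":0.0},{"dy":0.0},{"dy":0.0},{"dy":0.0},{"dy":0.0}]'
python3 - <<'E'
from h import *
s=manip.read_state(); im=manip.camera("wrist"); cv2.imwrite("pics/w1.png",im)
c=cam("wrist",s); np.save("c1.npy",np.array([*s["eef_pos"],*s["eef_rot"]]))
u=w2px(c,[506,-170,50]); print(s["clock"],s["eef_pos"],s["eef_rot"],u)
x,y=int(u[0]),int(u[1]); x0=max(0,x-100);y0=max(0,y-75); print(x0,y0)
cv2.imwrite("pics/w1c.png",cv2.resize(im[y0:y0+150,x0:x0+200],None,fx=4,fy=4,interpolation=cv2.INTER_CUBIC))
E
```

```text
0.1 [ 147.07669911 -529.72066547  204.95357781] [-3.14053562e+00 -5.89815435e-05  2.70823748e-01] [-129.98202503 -512.86157009]
0 0validation failed for argument at $[0]...
validation failed for argument at $[0]...
validation failed for argument at $[0]...
validation failed for argument at $[0]...
```

View pics/w1c.png

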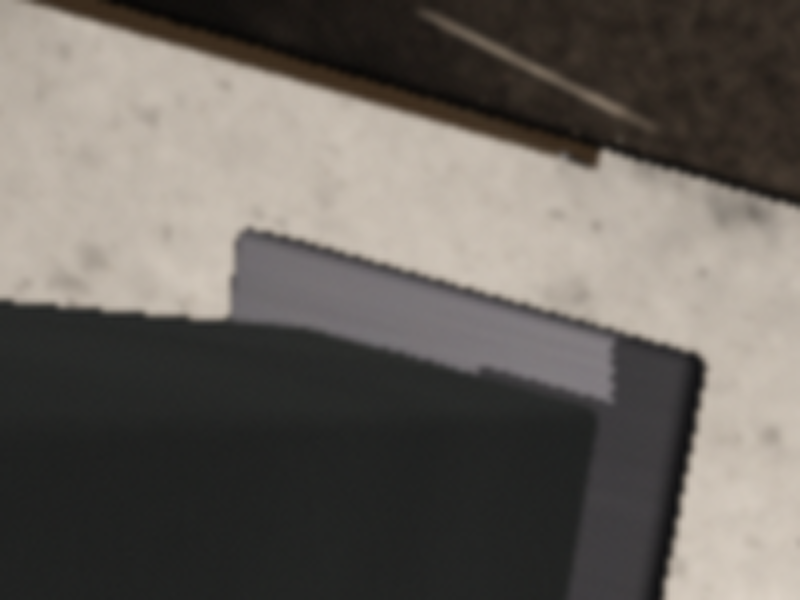

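The moves were refused, so the picture shows only the start view (wall and cart edge). Rows probably need all seven keys; I'll test one call.

```bash
python3 -m inch '[{"gripper":1,"dx":0.024,"dy":0.024,"dz":0,"wx":0,"wy":0,"wz":-3},{"gripper":1,"dx":0.048,"dy":0.048,"dz":0,"wx":0,"wy":0,"wz":-6},{"gripper":1,"dx":0.072,"dy":0.072,"dz":0,"wx":0,"wy":0,"wz":-9},{"gripper":1,"dx":0.096,"dy":0.096,"dz":0,"wx":0,"wy":0,"wz":-12},{"gripper":1,"dx":0.12,"dy":0.12,"dz":0,"wx":0,"wy":0,"wz":-15.5}]' 30
```

```text
clock: 0.57
eef_pos: [267.9, -408.6, 205.3]
eef_rot: [-3.141, 0.0, -0.003]
wrist_force: [0.1, -0.7, -0.4]
finger_gap: 93.9
finger_force: 0.0
```

```bash
python3 -m inch '[{"gripper":1,"dx":0.024,"dy":0.024,"dz":0,"wx":0,"wy":0,"wz":0},{"gripper":1,"dx":0.048,"dy":0.048,"dz":0,"wx":0,"wy":0,"wz":0},{"gripper":1,"dx":0.072,"dy":0.072,"dz":0,"wx":0,"wy":0,"wz":0},{"gripper":1,"dx":0.096,"dy":0.096,"dz":0,"wx":0,"wy":0,"wz":0},{"gripper":1,"dx":0.12,"dy":0.12,"dz":0,"wx":0,"wy":0,"wz":0}]' >/dev/null
python3 -m inch '[{"gripper":1,"dx":0.024,"dy":0.024,"dz":0,"wx":0,"wy":0,"wz":0},{"gripper":1,"dx":0.048,"dy":0.048,"dz":0,"wx":0,"wy":0,"wz":0},{"gripper":1,"dx":0.072,"dy":0.072,"dz":0,"wx":0,"wy":0,"wz":0},{"gripper":1,"dx":0.096,"dy":0.096,"dz":0,"wx":0,"wy":0,"wz":0},{"gripper":1,"dx":0.12,"dy":0.12,"dz":0,"wx":0,"wy":0,"wz":0}]'
python3 - <<'E'
from h import *
s=manip.read_state(); im=manip.camera("wrist"); cv2.imwrite("pics/w2.png",im)
c=cam("wrist",s); np.save("c1.npy",np.array([*s["eef_pos"],*s["eef_rot"]]))
u=w2px(c,[506,-170,50]); print(s["clock"],s["eef_pos"],s["eef_rot"],u)
x,y=int(u[0]),int(u[1]); x0=max(0,x-100);y0=max(0,y-75); print(x0,y0)
cv2.imwrite("pics/w2c.png",cv2.resize(im[y0:y0+150,x0:x0+200],None,fx=4,fy=4,interpolation=cv2.INTER_CUBIC))
E
```

```text
clock: 1.4
eef_pos: [508.0, -168.4, 205.3]
eef_rot: [-3.142, 0.0, 0.0]
wrist_force: [0.3, -1.0, 0.3]
finger_gap: 93.8
finger_force: 0.0
1.4 [ 508.02911463 -168.42632252  205.30416707] [-3.14151213e+00  2.63191287e-04  3.99227086e-04] [280.1954247  190.87473183]
180 115
```

View pics/w2c.png

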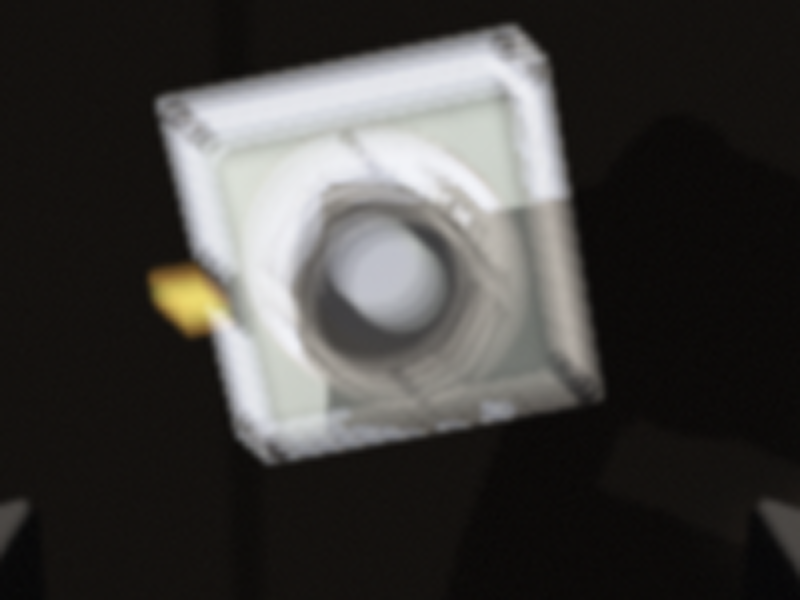

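The crop shows the barrel bore centred near crop (385,277), i.e. image (276,184). The brass socket is on the left (+y) and the plate is turned by about 11°. I'll fit the known edges (plate, housing, rim) to the image gradients.

```bash
cat > fit.py <<'E'
from h import *
from scipy.optimize import minimize
def fit(im,c,x0,polys,circs,yaw=True,sig=(2.0,1.0)):
    """polys: (half,z) squares; circs: (radius,z). maximise the mean image gradient along model edges, from several starts"""
    K,R,t=c
    def pts(p):
        P=[]
        for h,z in polys:
            e=np.linspace(-.9*h,.9*h,40); o=np.full(40,h)
            q=np.vstack([np.c_[e,o],np.c_[e,-o],np.c_[o,e],np.c_[-o,e]]); cs,sn=np.cos(p[2]),np.sin(p[2])
            P.append(np.c_[q@[[cs,sn],[-sn,cs]],np.full(len(q),z)])
        a=np.linspace(0,2*np.pi,120,endpoint=False)
        for r,z in circs: P.append(np.c_[r*np.cos(a),r*np.sin(a),np.full(120,z)])
        P=np.vstack(P)+[p[0],p[1],0]; q=(P@R.T+t)@K.T; return (q[:,:2]/q[:,2:]).astype(np.float32)
    p=np.array(x0,float)
    for s in sig:
        g=cv2.GaussianBlur(im,(0,0),s).astype(np.float32); G=np.sqrt((cv2.Sobel(g,5,1,0)**2+cv2.Sobel(g,5,0,1)**2).sum(2)); G=np.sqrt(G)
        def f(p):
            q=pts(p); return -cv2.remap(G,q[:,0].copy(),q[:,1].copy(),cv2.INTER_LINEAR).mean()
        best=None
        for dx in(-3,0,3):
            for dy in(-3,0,3):
                S=np.array([p]*4)+[dx,dy,0]; S[1,0]+=2;S[2,1]+=2;S[3,2]+=.05
                r=minimize(f,S[0],method="Nelder-Mead",options=dict(initial_simplex=S if yaw else None))
                if best is None or r.fun<best.fun: best=r
        p=best.x
    return p,best.fun
E
python3 - <<'E'
from fit import *
v=np.load("c1.npy"); c=cam("wrist",dict(eef_pos=v[:3],eef_rot=v[3:])); im=cv2.imread("pics/w2.png")
cr=lambda x,y:(180+x/4,115+y/4)
for q in [(158,98),(520,26),(603,398),(270,464)]: print(px2w(c,cr(*q),6).round(1))
print(px2w(c,cr(385,277),50).round(1))
print(fit(im,c,(506,-170,.19),[(48,6),(40,23)],[(23.5,50),(19.5,50)]))
print(fit(im,c,(506,-170,.19),[(48,6),(40,23)],[]))
print(fit(im,c,(506,-170,.19),[],[(23.5,50),(19.5,50)],))
E
```

```text
[ 549.7 -107.4    6. ]
[ 567.9 -200.4    6. ]
[ 468.5 -225.6    6. ]
[ 449.2 -134.     6. ]
[ 512.4 -166.3   50. ]
(array([ 5.11523034e+02, -1.64941631e+02,  1.96867413e-01]), np.float64(-12.783493041992188))
(array([ 5.03819135e+02, -1.67302627e+02,  2.03211139e-01]), np.float64(-13.576169967651367))
(array([ 5.11898917e+02, -1.64192487e+02, -4.06216329e-02]), np.float64(-12.50526237487793))
```

The plate and rim fits disagree by a few mm, so I'll overlay them to decide.

Run:
```python
from fit import *
v=np.load("c1.npy"); c=cam("wrist",dict(eef_pos=v[:3],eef_rot=v[3:])); im=cv2.imread("pics/w2.png")
big=cv2.resize(im[125:225,210:335],None,fx=6,fy=6,interpolation=cv2.INTER_CUBIC)
big=cv2.convertScaleAbs(big,alpha=1.3,beta=25)
def dr(p,col,cs,ps):
    for r,z in cs:
        a=np.linspace(0,6.283,200); q=[w2px(c,[p[0]+r*np.cos(t),p[1]+r*np.sin(t),z]) for t in a]
        cv2.polylines(big,[np.int32([((u-210+.5)*6,(w-125+.5)*6) for u,w in q])],False,col,1)
    for h,z in ps:
        R=np.array([[np.cos(.2),-np.sin(.2)],[np.sin(.2),np.cos(.2)]])
        q=[w2px(c,[*(np.array(p[:2])+R@np.array(k)*h),z]) for k in((1,1),(1,-1),(-1,-1),(-1,1),(1,1))]
        cv2.polylines(big,[np.int32([((u-210+.5)*6,(w-125+.5)*6) for u,w in q])],False,col,1)
dr((511.5,-165),(0,255,0),[(19.5,50),(23.5,50)],[(40,23),(48,6)])
dr((506,-167),(0,0,255),[(19.5,50),(23.5,50)],[(40,23),(48,6)])
cv2.imwrite("pics/ov.png",big)
```

```text
(no output)
```

View pics/ov.png

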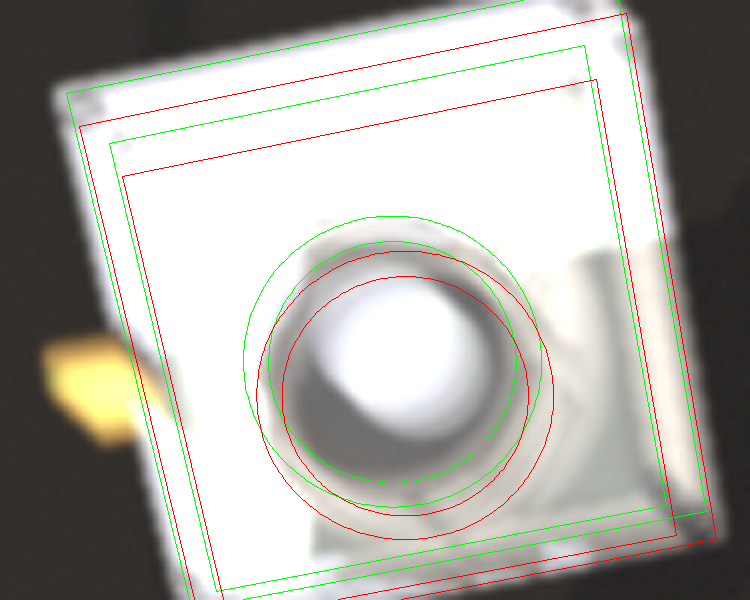

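The overlay shows that the green circle (511.5,-165) fits the bore well, with its centre at crop px (393,362). The plate yaw is 0.2 rad. I'll check relative to the held spacer later; now to the spacer.

```bash
python3 -m inch '[{"gripper":1,"dx":0,"dy":0.04,"dz":0,"wx":0,"wy":0,"wz":0},{"gripper":1,"dx":0,"dy":0.08,"dz":0,"wx":0,"wy":0,"wz":0},{"gripper":1,"dx":0,"dy":0.12,"dz":0,"wx":0,"wy":0,"wz":0},{"gripper":1,"dx":0,"dy":0.16,"dz":0,"wx":0,"wy":0,"wz":0},{"gripper":1,"dx":0,"dy":0.2,"dz":0,"wx":0,"wy":0,"wz":0}]' >/dev/null
python3 -m inch '[{"gripper":1,"dx":0,"dy":0.04,"dz":0,"wx":0,"wy":0,"wz":0},{"gripper":1,"dx":0,"dy":0.08,"dz":0,"wx":0,"wy":0,"wz":0},{"gripper":1,"dx":0,"dy":0.12,"dz":0,"wx":0,"wy":0,"wz":0},{"gripper":1,"dx":0,"dy":0.16,"dz":0,"wx":0,"wy":0,"wz":0},{"gripper":1,"dx":0,"dy":0.2,"dz":0,"wx":0,"wy":0,"wz":0}]' >/dev/null
python3 -m inch '[{"gripper":1,"dx":0,"dy":0.03,"dz":-0.02,"wx":0,"wy":0,"wz":0},{"gripper":1,"dx":0,"dy":0.066,"dz":-0.04,"wx":0,"wy":0,"wz":0},{"gripper":1,"dx":0,"dy":0.066,"dz":-0.07,"wx":0,"wy":0,"wz":0},{"gripper":1,"dx":0,"dy":0.066,"dz":-0.085,"wx":0,"wy":0,"wz":0},{"gripper":1,"dx":0,"dy":0.066,"dz":-0.085,"wx":0,"wy":0,"wz":0}]'
python3 - <<'E'
from fit import *
s=manip.read_state(); im=manip.camera("wrist"); cv2.imwrite("pics/w3.png",im)
c=cam("wrist",s); np.save("c3.npy",np.array([*s["eef_pos"],*s["eef_rot"]]))
print(fit(im,c,(506,298,0),[],[(18,17.5),(13.5,17.5)]))
E
```

```text
clock: 2.7
eef_pos: [505.3, 295.7, 116.5]
eef_rot: [3.139, 0.006, 0.001]
wrist_force: [-0.8, -0.5, -0.2]
finger_gap: 94.1
finger_force: 0.0
(array([ 5.12625998e+02,  3.03320814e+02, -3.03615454e-01]), np.float64(-15.973092079162598))
```

View pics/w3.png

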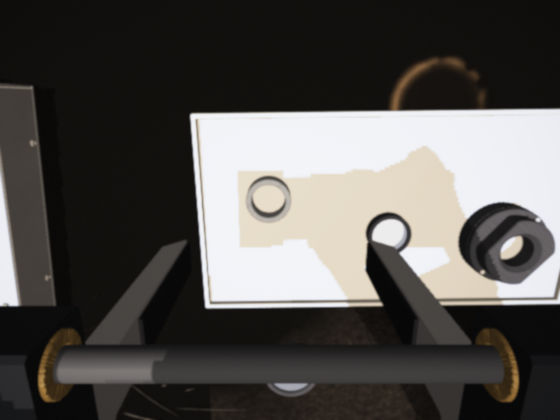

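The spacer (bright, open ring) is centred at (269,199), the filter (dark rim with glass) at (389,232), and the clamp ring's hole at (515,247), with white dots at (538,219) and (481,272).

Run:
```python
from fit import *
v=np.load("c3.npy"); c=cam("wrist",dict(eef_pos=v[:3],eef_rot=v[3:])); im=cv2.imread("pics/w3.png")
print("tcp px",w2px(c,v[:3]))
print("spacer",px2w(c,(269,198.5),17.5),"filter",px2w(c,(389,232),12.5),"hub",px2w(c,(513,246),36.5))
d1,d2=px2w(c,(538,219),22.5),px2w(c,(481,272),22.5); print(d1,d2,(d1+d2)/2,np.degrees(np.arctan2(*(d1-d2)[1::-1])))
for z in (12.5,): print(fit(im,c,(495,203,0),[],[(18,z)]))
print(manip.read_state()["eef_pos"])
```

```text
tcp px [278.52038948 257.03420893]
spacer [510.49095427 303.01072668  17.5       ] filter [480.30251706 203.48659055  12.5       ] hub [477.97921087 114.77537744  36.5       ]
[495.20658078  89.33566599  22.5       ] [448.75424518 127.25438308  22.5       ] [471.98041298 108.29502454  22.5       ] -39.22452171087865
(array([4.80048802e+02, 2.05387937e+02, 1.22567594e-01]), np.float64(-18.72903060913086))
[506.3618765  295.79627467 119.02784507]
```

```bash
python3 -m inch '[{"gripper":1,"dx":0.004,"dy":0.007,"dz":-0.03,"wx":0,"wy":0,"wz":0},{"gripper":1,"dx":0.004,"dy":0.007,"dz":-0.06,"wx":0,"wy":0,"wz":0},{"gripper":1,"dx":0.004,"dy":0.007,"dz":-0.075,"wx":0,"wy":0,"wz":0},{"gripper":1,"dx":0.004,"dy":0.007,"dz":-0.075,"wx":0,"wy":0,"wz":0},{"gripper":1,"dx":0.004,"dy":0.007,"dz":-0.075,"wx":0,"wy":0,"wz":0}]'
python3 - <<'E'
from fit import *
manip.camera("wrist");s=manip.read_state(); im=manip.camera("wrist"); cv2.imwrite("pics/w4.png",im)
c=cam("wrist",s); print(s["eef_pos"],s["eef_rot"])
print(fit(im,c,(511,303,0),[],[(18,17.5),(13.5,17.5)]),fit(im,c,(511,303,0),[],[(18,17.5)]), fit(im,c,(511,303,0),[],[(18,2.5)]))
print(w2px(c,[511,303,17.5]))
E
```

```text
clock: 3.17
eef_pos: [511.8, 303.0, 46.8]
eef_rot: [-3.141, -0.001, -0.0]
wrist_force: [0.8, -0.4, 1.2]
finger_gap: 94.1
finger_force: 0.0
[512.20914632 303.24318492  47.62287852] [-3.14038828e+00 -2.34404503e-03 -2.16248291e-04]
(array([5.13231259e+02, 3.03008026e+02, 4.08715781e-02]), np.float64(-15.1592378616333)) (array([ 5.12388411e+02,  3.03646774e+02, -5.30570537e-02]), np.float64(-16.23506736755371)) (array([ 5.07578174e+02,  3.03722442e+02, -3.42257090e-03]), np.float64(-16.84250831604004))
[278.9765004  238.63571192]
```

View pics/w4.png

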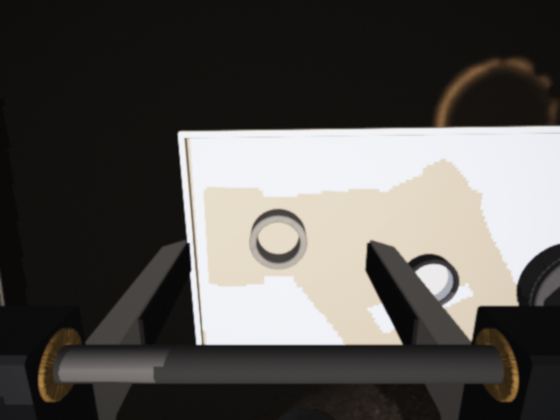

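The spacer's bright top face is centred at (278.5,243), midway between the fingertips at (185,243) and (372,243). I'll descend and grasp.

```bash
python3 -c "
from h import *
s=manip.read_state();print(px2w(cam('wrist',s),(278.5,243),17.5),s['eef_pos'])"
python3 -m inch '[{"gripper":1,"dx":-0.001,"dy":0,"dz":-0.015,"wx":0,"wy":0,"wz":0},{"gripper":1,"dx":-0.002,"dy":0,"dz":-0.025,"wx":0,"wy":0,"wz":0},{"gripper":1,"dx":-0.002,"dy":0,"dz":-0.034,"wx":0,"wy":0,"wz":0},{"gripper":1,"dx":-0.002,"dy":0,"dz":-0.034,"wx":0,"wy":0,"wz":0},{"gripper":0.6,"dx":-0.002,"dy":0,"dz":-0.034,"wx":0,"wy":0,"wz":0}]'
python3 -m inch '[{"gripper":0.4,"dx":0,"dy":0,"dz":0,"wx":0,"wy":0,"wz":0},{"gripper":0.3,"dx":0,"dy":0,"dz":0,"wx":0,"wy":0,"wz":0},{"gripper":0.3,"dx":0,"dy":0,"dz":0,"wx":0,"wy":0,"wz":0},{"gripper":0.3,"dx":0,"dy":0,"dz":0,"wx":0,"wy":0,"wz":0},{"gripper":0.3,"dx":0,"dy":0,"dz":0,"wx":0,"wy":0,"wz":0}]' 15
python3 -m inch '[{"gripper":0.3,"dx":0,"dy":0,"dz":0,"wx":0,"wy":0,"wz":0},{"gripper":0.3,"dx":0,"dy":0,"dz":0,"wx":0,"wy":0,"wz":0},{"gripper":0.3,"dx":0,"dy":0,"dz":0,"wx":0,"wy":0,"wz":0},{"gripper":0.3,"dx":0,"dy":0,"dz":0,"wx":0,"wy":0,"wz":0},{"gripper":0.3,"dx":0,"dy":0,"dz":0,"wx":0,"wy":0,"wz":0}]' 15
```

```text
[508.10437794 303.4240913   17.5       ] [512.27215094 303.36564079  47.83435975]
clock: 3.68
eef_pos: [509.1, 303.0, 11.6]
eef_rot: [3.141, 0.0, 0.0]
wrist_force: [-0.7, -0.3, 0.3]
finger_gap: 90.3
finger_force: 0.0
clock: 4.1
eef_pos: [509.2, 303.1, 11.7]
eef_rot: [-3.141, -0.0, 0.0]
wrist_force: [0.2, 0.1, 0.3]
finger_gap: 57.3
finger_force: 0.0
clock: 4.52
eef_pos: [509.1, 303.1, 11.5]
eef_rot: [3.142, -0.0, 0.0]
wrist_force: [0.2, 0.1, -0.3]
finger_gap: 34.7
finger_force: 15.0
```

```bash
python3 -m inch '[{"gripper":0.3,"dx":0,"dy":0,"dz":0.03,"wx":0,"wy":0,"wz":0},{"gripper":0.3,"dx":0,"dy":0,"dz":0.06,"wx":0,"wy":0,"wz":0},{"gripper":0.3,"dx":0,"dy":-0.02,"dz":0.08,"wx":0,"wy":0,"wz":0},{"gripper":0.3,"dx":-0.01,"dy":-0.05,"dz":0.09,"wx":0,"wy":0,"wz":0},{"gripper":0.3,"dx":-0.02,"dy":-0.085,"dz":0.09,"wx":0,"wy":0,"wz":0}]'
python3 -m inch '[{"gripper":0.3,"dx":-0.01,"dy":-0.04,"dz":0,"wx":0,"wy":0,"wz":0},{"gripper":0.3,"dx":-0.015,"dy":-0.08,"dz":0,"wx":0,"wy":0,"wz":0},{"gripper":0.3,"dx":-0.02,"dy":-0.12,"dz":0,"wx":0,"wy":0,"wz":0},{"gripper":0.3,"dx":-0.025,"dy":-0.16,"dz":0,"wx":0,"wy":0,"wz":0},{"gripper":0.3,"dx":-0.028,"dy":-0.2,"dz":0,"wx":0,"wy":0,"wz":0}]'
python3 -m inch '[{"gripper":0.3,"dx":0,"dy":-0.04,"dz":0,"wx":0,"wy":0,"wz":0},{"gripper":0.3,"dx":0,"dy":-0.08,"dz":0,"wx":0,"wy":0,"wz":0},{"gripper":0.3,"dx":0,"dy":-0.12,"dz":0,"wx":0,"wy":0,"wz":0},{"gripper":0.3,"dx":0,"dy":-0.16,"dz":0,"wx":0,"wy":0,"wz":0},{"gripper":0.3,"dx":0,"dy":-0.183,"dz":0,"wx":0,"wy":0,"wz":0}]'
python3 -m inch '[{"gripper":0.3,"dx":0,"dy":0,"dz":-0.01,"wx":0,"wy":0,"wz":0},{"gripper":0.3,"dx":0,"dy":0,"dz":-0.015,"wx":0,"wy":0,"wz":0},{"gripper":0.3,"dx":0,"dy":0,"dz":-0.015,"wx":0,"wy":0,"wz":0},{"gripper":0.3,"dx":0,"dy":0,"dz":-0.015,"wx":0,"wy":0,"wz":0},{"gripper":0.3,"dx":0,"dy":0,"dz":-0.015,"wx":0,"wy":0,"wz":0}]'
python3 - <<'E'
from fit import *
s=manip.read_state(); im=manip.camera("wrist"); cv2.imwrite("pics/w5.png",im); np.save("c5.npy",np.array([*s["eef_pos"],*s["eef_rot"]]))
c=cam("wrist",s); e=s["eef_pos"]; print(e,s["eef_rot"])
zt=e[2]+6
for q in ([511,-165,50],[e[0]-1,e[1],zt]): print(w2px(c,q))
print("barrel",fit(im,c,(511,-165,0.2),[],[(19.5,50),(23.5,50)]),fit(im,c,(511,-165,0.2),[(48,6),(40,23)],[]))
cv2.imwrite("pics/w5c.png",cv2.resize(im[80:300,180:380],None,fx=2.7,fy=2.7,interpolation=cv2.INTER_CUBIC))
E
```

```text
clock: 4.93
eef_pos: [489.7, 218.2, 103.8]
eef_rot: [-3.14, -0.004, 0.002]
wrist_force: [0.8, -0.4, -0.3]
finger_gap: 34.4
finger_force: 15.0
clock: 5.35
eef_pos: [460.3, 16.4, 101.7]
eef_rot: [3.142, -0.0, 0.001]
wrist_force: [0.9, -0.3, 0.4]
finger_gap: 34.5
finger_force: 15.0
clock: 5.77
eef_pos: [460.7, -168.3, 101.6]
eef_rot: [3.141, -0.0, -0.002]
wrist_force: [0.3, 0.6, -0.5]
finger_gap: 34.6
finger_force: 15.0
clock: 6.18
eef_pos: [461.3, -164.0, 86.7]
eef_rot: [-3.142, -0.0, 0.002]
wrist_force: [0.3, -0.6, 0.1]
finger_gap: 34.4
finger_force: 15.0
[ 461.33564204 -164.00127232   86.66338376] [-3.14157576e+00 -7.60927170e-05  1.78888413e-03]
[280.39378304 154.72674652]
[278.51532894 263.58955239]
barrel (array([ 480.50734934, -157.96388798,    0.63928389]), np.float64(-13.213586807250977)) (array([ 5.05947777e+02, -1.69414634e+02,  1.98575610e-01]), np.float64(-21.2010555267334))
```

View pics/w5c.png

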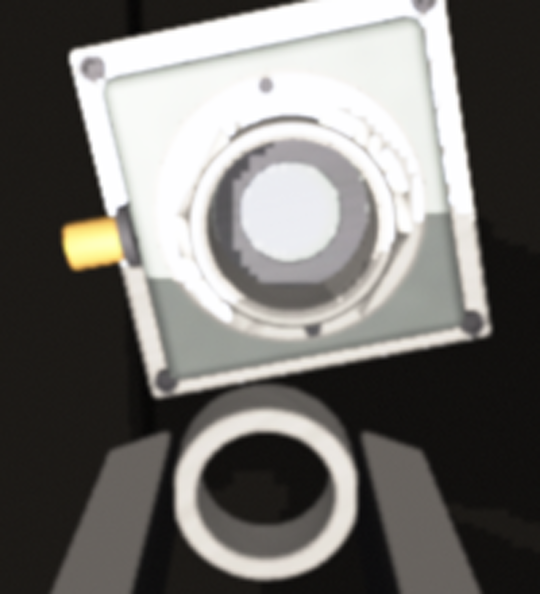

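The crop shows, in image px:
- Bore centre at crop (293,225), i.e. image (288.5,163.3).
- Held spacer's top face at crop (265.5,493.5), i.e. image (278.3,262.8).
- Gap dots at crop (265,85) and (313,330).

The barrel is therefore near (506,-170), matching the top view. The earlier picture was taken while the arm was still settling.

Run:
```python
from fit import *
v=np.load("c5.npy"); c=cam("wrist",dict(eef_pos=v[:3],eef_rot=v[3:])); im=cv2.imread("pics/w5.png")
b=px2w(c,(288.5,163.3),50); s=px2w(c,(278.3,262.8),v[2]+5.9); print(b,s,b-s,s-v[:3])
print(fit(im,c,(506,-170,.2),[(48,6),(40,23)],[(19.5,50),(23.5,50)]),fit(im,c,(506,-170,.2),[],[(19.5,50)],sig=(1,)))
d=[px2w(c,(180+x/2.7,80+y/2.7),25) for x,y in((265,85),(313,330))]; e=d[0]-d[1]; print(d,np.degrees(np.arctan2(e[1],e[0])))
print(manip.read_state()["eef_pos"])
```

```text
[ 505.85907469 -169.88372539   50.        ] [ 460.73772967 -163.88799605   92.56338376] [ 45.12134502  -5.99572934 -42.56338376] [-0.59791237  0.11327627  5.9       ]
(array([ 5.05887993e+02, -1.69399976e+02,  1.98802814e-01]), np.float64(-18.644357681274414)) (array([ 5.05643755e+02, -1.69530037e+02,  1.30175291e-01]), np.float64(-20.039794921875))
[array([ 535.2443273 , -163.58530262,   25.        ]), array([ 474.56567191, -175.97853173,   25.        ])] 11.543531261131472
[ 461.39604082 -164.15020099   86.76385501]
```

```bash
python3 -m inch '[{"gripper":0.3,"dx":0.025,"dy":-0.003,"dz":-0.005,"wx":0,"wy":0,"wz":0},{"gripper":0.3,"dx":0.045,"dy":-0.0056,"dz":-0.015,"wx":0,"wy":0,"wz":0},{"gripper":0.3,"dx":0.045,"dy":-0.0056,"dz":-0.02,"wx":0,"wy":0,"wz":0},{"gripper":0.3,"dx":0.045,"dy":-0.0056,"dz":-0.02,"wx":0,"wy":0,"wz":0},{"gripper":0.3,"dx":0.045,"dy":-0.0056,"dz":-0.02,"wx":0,"wy":0,"wz":0}]'
python3 -m inch '[{"gripper":0.3,"dx":0,"dy":0,"dz":-0.003,"wx":0,"wy":0,"wz":0},{"gripper":0.3,"dx":0,"dy":0,"dz":-0.006,"wx":0,"wy":0,"wz":0},{"gripper":0.3,"dx":0,"dy":0,"dz":-0.009,"wx":0,"wy":0,"wz":0},{"gripper":0.3,"dx":0,"dy":0,"dz":-0.011,"wx":0,"wy":0,"wz":0},{"gripper":0.3,"dx":0,"dy":0,"dz":-0.011,"wx":0,"wy":0,"wz":0}]'
```

```text
clock: 6.65
eef_pos: [505.6, -170.0, 66.4]
eef_rot: [-3.141, 0.001, 0.001]
wrist_force: [0.3, 0.1, -0.3]
finger_gap: 34.4
finger_force: 15.0
clock: 7.07
eef_pos: [505.8, -170.5, 55.1]
eef_rot: [-3.141, 0.0, 0.0]
wrist_force: [-0.4, -0.4, 0.1]
finger_gap: 34.7
finger_force: 15.0
```

```bash
python3 -m inch '[{"gripper":0.3,"dx":0.0003,"dy":0.0004,"dz":-0.002,"wx":0,"wy":0,"wz":0},{"gripper":0.3,"dx":0.0003,"dy":0.0004,"dz":-0.0025,"wx":0,"wy":0,"wz":0},{"gripper":0.3,"dx":0.0003,"dy":0.0004,"dz":-0.0025,"wx":0,"wy":0,"wz":0},{"gripper":0.3,"dx":0.0003,"dy":0.0004,"dz":-0.0025,"wx":0,"wy":0,"wz":0},{"gripper":0.3,"dx":0.0003,"dy":0.0004,"dz":-0.0025,"wx":0,"wy":0,"wz":0}]'
python3 -m inch '[{"gripper":0.6,"dx":0,"dy":0,"dz":0,"wx":0,"wy":0,"wz":0},{"gripper":0.6,"dx":0,"dy":0,"dz":0,"wx":0,"wy":0,"wz":0},{"gripper":0.6,"dx":0,"dy":0,"dz":0,"wx":0,"wy":0,"wz":0},{"gripper":1,"dx":0,"dy":0,"dz":0,"wx":0,"wy":0,"wz":0},{"gripper":1,"dx":0,"dy":0,"dz":0,"wx":0,"wy":0,"wz":0}]'
python3 -m inch '[{"gripper":1,"dx":0,"dy":0,"dz":0.03,"wx":0,"wy":0,"wz":0},{"gripper":1,"dx":0,"dy":0,"dz":0.05,"wx":0,"wy":0,"wz":0},{"gripper":1,"dx":-0.025,"dy":0,"dz":0.05,"wx":0,"wy":0,"wz":0},{"gripper":1,"dx":-0.045,"dy":0,"dz":0.05,"wx":0,"wy":0,"wz":0},{"gripper":1,"dx":-0.045,"dy":0,"dz":0.05,"wx":0,"wy":0,"wz":0}]'
python3 - <<'E'
from fit import *
manip.camera("wrist");manip.camera("wrist");s=manip.read_state(); im=manip.camera("wrist"); cv2.imwrite("pics/w6.png",im); np.save("c6.npy",np.array([*s["eef_pos"],*s["eef_rot"]]))
c=cam("wrist",s); print(s["clock"],s["eef_pos"])
for z in (43,28): print(z,fit(im,c,(506,-169.5,.2),[],[(18,z),(13.5,z)],sig=(1,)))
# profile along the x-axis line through the bore
u=w2px(c,[505.8,-169.6,43]);print(u, im[int(u[1])-45:int(u[1])+46:3,int(u[0])].mean(1).round().tolist())
E
```

```text
clock: 7.48
eef_pos: [506.5, -170.2, 53.0]
eef_rot: [3.142, -0.0, 0.0]
wrist_force: [-0.1, 0.2, -0.9]
finger_gap: 35.0
finger_force: 15.0
clock: 7.9
eef_pos: [506.4, -170.1, 53.0]
eef_rot: [-3.142, -0.0, 0.0]
wrist_force: [-0.5, 0.4, 1.0]
finger_gap: 64.8
finger_force: 0.0
clock: 8.32
eef_pos: [459.1, -170.0, 103.1]
eef_rot: [-3.141, 0.001, -0.0]
wrist_force: [0.1, -0.5, -0.5]
finger_gap: 93.6
finger_force: 0.0
8.4167 [ 461.52077311 -170.30736276  103.33511098]
43 (array([ 5.05709616e+02, -1.69696266e+02,  2.12150750e-01]), np.float64(-19.415454864501953))
28 (array([ 5.02988545e+02, -1.69763662e+02,  1.51184697e-01]), np.float64(-15.515240669250488))
[277.45453617 157.6993958 ] [254.0, 254.0, 254.0, 180.0, 240.0, 245.0, 204.0, 254.0, 252.0, 231.0, 233.0, 233.0, 233.0, 233.0, 233.0, 233.0, 233.0, 233.0, 234.0, 232.0, 163.0, 95.0, 236.0, 254.0, 231.0, 111.0, 245.0, 243.0, 222.0, 184.0, 147.0]
```

Run:
```python
from fit import *
for n in (5,6):
    v=np.load(f"c{n}.npy"); c=cam("wrist",dict(eef_pos=v[:3],eef_rot=v[3:])); im=cv2.imread(f"pics/w{n}.png").mean(2)
    b=(505.8,-169.6)
    for z in (43,59):
      for r in (8,12,14.5,16,17.2,18.7,21.5):
        print(n,z,r,[int(im[int(q[1]+.5),int(q[0]+.5)]) for q in (w2px(c,[b[0]+r*np.cos(a),b[1]+r*np.sin(a),z]) for a in np.arange(0,6.28,.524))])
```

```text
5 43 8 [237, 237, 237, 238, 239, 240, 235, 232, 234, 236, 238, 237]
5 43 12 [236, 237, 238, 165, 166, 164, 165, 163, 162, 159, 178, 230]
5 43 14.5 [163, 165, 157, 88, 115, 164, 134, 160, 161, 161, 158, 160]
5 43 16 [165, 165, 99, 88, 90, 126, 94, 133, 136, 161, 155, 162]
5 43 17.2 [167, 130, 88, 90, 89, 93, 93, 109, 114, 137, 156, 162]
5 43 18.7 [194, 151, 163, 98, 87, 92, 92, 104, 108, 109, 175, 188]
5 43 21.5 [248, 251, 253, 251, 240, 166, 154, 196, 170, 253, 254, 252]
5 59 8 [237, 238, 238, 238, 183, 164, 165, 165, 162, 232, 236, 237]
5 59 12 [237, 237, 233, 164, 161, 137, 93, 117, 162, 164, 158, 235]
5 59 14.5 [231, 223, 156, 89, 90, 92, 93, 98, 114, 137, 159, 154]
5 59 16 [163, 168, 87, 94, 89, 93, 98, 94, 114, 111, 158, 159]
5 59 17.2 [164, 160, 87, 95, 103, 122, 154, 144, 130, 113, 140, 160]
5 59 18.7 [167, 131, 123, 174, 223, 191, 196, 190, 183, 246, 174, 162]
5 59 21.5 [253, 253, 254, 249, 239, 197, 224, 211, 158, 181, 252, 254]
6 43 8 [232, 232, 233, 233, 234, 232, 227, 230, 230, 232, 233, 232]
6 43 12 [231, 230, 217, 99, 91, 89, 95, 112, 124, 141, 216, 226]
6 43 14.5 [252, 253, 253, 252, 253, 251, 252, 250, 249, 251, 253, 248]
6 43 16 [254, 254, 254, 254, 254, 254, 254, 254, 254, 254, 254, 254]
6 43 17.2 [247, 248, 252, 252, 241, 249, 252, 251, 253, 253, 253, 251]
6 43 18.7 [179, 151, 147, 91, 91, 109, 142, 129, 125, 128, 175, 177]
6 43 21.5 [252, 251, 252, 247, 235, 155, 230, 235, 248, 252, 252, 250]
6 59 8 [232, 232, 233, 231, 138, 88, 112, 123, 158, 228, 233, 232]
6 59 12 [233, 232, 205, 205, 252, 254, 254, 254, 249, 187, 192, 230]
6 59 14.5 [233, 230, 253, 254, 250, 241, 230, 246, 254, 254, 252, 214]
6 59 16 [252, 254, 254, 249, 112, 94, 110, 109, 151, 252, 254, 253]
6 59 17.2 [254, 253, 246, 118, 98, 142, 228, 193, 128, 155, 251, 254]
6 59 18.7 [247, 183, 129, 201, 205, 196, 251, 249, 239, 237, 173, 218]
6 59 21.5 [252, 251, 252, 246, 239, 194, 210, 208, 182, 232, 250, 252]
```

The annulus at z=43 is uniformly bright all round, so the spacer lies flat on the seat. Next the filter.

```bash
python3 -m inch '[{"gripper":1,"dx":0,"dy":0.041,"dz":0,"wx":0,"wy":0,"wz":0},{"gripper":1,"dx":0.005,"dy":0.082,"dz":0,"wx":0,"wy":0,"wz":0},{"gripper":1,"dx":0.01,"dy":0.123,"dz":0,"wx":0,"wy":0,"wz":0},{"gripper":1,"dx":0.015,"dy":0.163,"dz":0,"wx":0,"wy":0,"wz":0},{"gripper":1,"dx":0.015,"dy":0.204,"dz":0,"wx":0,"wy":0,"wz":0}]' >/dev/null
python3 -m inch '[{"gripper":1,"dx":0,"dy":0.041,"dz":0,"wx":0,"wy":0,"wz":0},{"gripper":1,"dx":0,"dy":0.082,"dz":0,"wx":0,"wy":0,"wz":0},{"gripper":1,"dx":0,"dy":0.123,"dz":0,"wx":0,"wy":0,"wz":0},{"gripper":1,"dx":0,"dy":0.155,"dz":-0.01,"wx":0,"wy":0,"wz":0},{"gripper":1,"dx":0,"dy":0.168,"dz":-0.02,"wx":0,"wy":0,"wz":0}]' >/dev/null
python3 -m inch '[{"gripper":1,"dx":0,"dy":0,"dz":-0.02,"wx":0,"wy":0,"wz":0},{"gripper":1,"dx":0,"dy":0,"dz":-0.02,"wx":0,"wy":0,"wz":0},{"gripper":1,"dx":0,"dy":0,"dz":-0.02,"wx":0,"wy":0,"wz":0},{"gripper":1,"dx":0,"dy":0,"dz":-0.02,"wx":0,"wy":0,"wz":0},{"gripper":1,"dx":0,"dy":0,"dz":-0.02,"wx":0,"wy":0,"wz":0}]'
python3 - <<'E'
from fit import *
manip.camera("wrist");s=manip.read_state(); im=manip.camera("wrist"); cv2.imwrite("pics/w7.png",im); np.save("c7.npy",np.array([*s["eef_pos"],*s["eef_rot"]]))
c=cam("wrist",s); print(s["clock"],s["eef_pos"],s["eef_rot"])
for r in (18,21,15): print(r,fit(im,c,(475,201,0),[],[(r,12.5)]))
g=im.mean(2); d=((g<110)*255).astype(np.uint8)
for i,k in enumerate(cv2.findContours(d,cv2.RETR_LIST,2)[0]):
    if 900<cv2.contourArea(k)<12000: (x,y),(w,h),_=cv2.fitEllipse(k); print(round(x),round(y),round(w),round(h),px2w(c,(x,y),12.5).round(1),px2w(c,(x,y),36.5).round(1))
E
```

```text
clock: 9.72
eef_pos: [477.1, 201.4, 63.9]
eef_rot: [-3.141, -0.001, -0.001]
wrist_force: [-0.1, 0.1, 0.4]
finger_gap: 93.7
finger_force: 0.0
9.7667 [477.047864   201.42348591  63.85992255] [-3.14114605e+00 -1.27873858e-03 -7.41782694e-04]
18 (array([ 4.78302004e+02,  2.02800871e+02, -8.92353551e-02]), np.float64(-20.270708084106445))
21 (array([ 4.79159139e+02,  1.99472857e+02, -1.22059519e-01]), np.float64(-10.668916702270508))
15 (array([ 4.77567776e+02,  2.02797897e+02, -1.52070805e-02]), np.float64(-19.182104110717773))
173 393 42 53 [339.4 283.3  12.5] [362.2 274.8  36.5]
274 309 9 246 [413.  204.4  12.5] [428.1 204.1  36.5]
277 224 41 44 [478.  202.8  12.5] [486.3 202.6  36.5]
277 223 52 53 [478.6 202.8  12.5] [486.8 202.6  36.5]
```

The filter fits a 36 mm diameter, centred at (478,203). I'll part-close the fingers first so they clear the retaining ring.

```bash
python3 -m inch '[{"gripper":0.65,"dx":0.001,"dy":0.0014,"dz":0,"wx":0,"wy":0,"wz":0},{"gripper":0.65,"dx":0.001,"dy":0.0014,"dz":-0.005,"wx":0,"wy":0,"wz":0},{"gripper":0.65,"dx":0.001,"dy":0.0014,"dz":-0.012,"wx":0,"wy":0,"wz":0},{"gripper":0.65,"dx":0.001,"dy":0.0014,"dz":-0.018,"wx":0,"wy":0,"wz":0},{"gripper":0.65,"dx":0.001,"dy":0.0014,"dz":-0.02,"wx":0,"wy":0,"wz":0}]'
python3 -m inch '[{"gripper":0.65,"dx":0,"dy":0,"dz":-0.015,"wx":0,"wy":0,"wz":0},{"gripper":0.65,"dx":0,"dy":0,"dz":-0.027,"wx":0,"wy":0,"wz":0},{"gripper":0.65,"dx":0,"dy":0,"dz":-0.034,"wx":0,"wy":0,"wz":0},{"gripper":0.65,"dx":0,"dy":0,"dz":-0.0365,"wx":0,"wy":0,"wz":0},{"gripper":0.65,"dx":0,"dy":0,"dz":-0.0365,"wx":0,"wy":0,"wz":0}]'
python3 -m inch '[{"gripper":0.3,"dx":0,"dy":0,"dz":0,"wx":0,"wy":0,"wz":0},{"gripper":0.3,"dx":0,"dy":0,"dz":0,"wx":0,"wy":0,"wz":0},{"gripper":0.3,"dx":0,"dy":0,"dz":0,"wx":0,"wy":0,"wz":0},{"gripper":0.3,"dx":0,"dy":0,"dz":0,"wx":0,"wy":0,"wz":0},{"gripper":0.3,"dx":0,"dy":0,"dz":0,"wx":0,"wy":0,"wz":0}]' 15
python3 -m inch '[{"gripper":0.3,"dx":0,"dy":0,"dz":0,"wx":0,"wy":0,"wz":0},{"gripper":0.3,"dx":0,"dy":0,"dz":0,"wx":0,"wy":0,"wz":0},{"gripper":0.3,"dx":0,"dy":0,"dz":0,"wx":0,"wy":0,"wz":0},{"gripper":0.3,"dx":0,"dy":0,"dz":0,"wx":0,"wy":0,"wz":0},{"gripper":0.3,"dx":0,"dy":0,"dz":0,"wx":0,"wy":0,"wz":0}]' 15
```

```text
clock: 10.23
eef_pos: [476.8, 203.0, 41.5]
eef_rot: [3.141, 0.002, 0.0]
wrist_force: [0.1, -0.2, 0.3]
finger_gap: 64.0
finger_force: 0.0
clock: 10.65
eef_pos: [477.1, 203.1, 5.8]
eef_rot: [3.141, 0.001, 0.0]
wrist_force: [0.2, -1.2, -0.5]
finger_gap: 61.1
finger_force: 0.0
clock: 11.07
eef_pos: [477.6, 203.3, 6.8]
eef_rot: [-3.141, -0.001, 0.0]
wrist_force: [-0.6, 0.7, 1.9]
finger_gap: 35.0
finger_force: 15.0
clock: 11.48
eef_pos: [477.6, 203.3, 6.8]
eef_rot: [-3.141, -0.001, 0.0]
wrist_force: [-0.9, -0.2, 5.1]
finger_gap: 35.2
finger_force: 15.0
```

```bash
python3 -m inch '[{"gripper":0.3,"dx":0,"dy":0,"dz":0.03,"wx":0,"wy":0,"wz":0},{"gripper":0.3,"dx":0,"dy":0,"dz":0.06,"wx":0,"wy":0,"wz":0},{"gripper":0.3,"dx":0,"dy":-0.02,"dz":0.085,"wx":0,"wy":0,"wz":0},{"gripper":0.3,"dx":0,"dy":-0.05,"dz":0.095,"wx":0,"wy":0,"wz":0},{"gripper":0.3,"dx":0,"dy":-0.09,"dz":0.095,"wx":0,"wy":0,"wz":0}]' >/dev/null
python3 -m inch '[{"gripper":0.3,"dx":-0.005,"dy":-0.04,"dz":0,"wx":0,"wy":0,"wz":0},{"gripper":0.3,"dx":-0.01,"dy":-0.08,"dz":0,"wx":0,"wy":0,"wz":0},{"gripper":0.3,"dx":-0.017,"dy":-0.12,"dz":0,"wx":0,"wy":0,"wz":0},{"gripper":0.3,"dx":-0.017,"dy":-0.16,"dz":0,"wx":0,"wy":0,"wz":0},{"gripper":0.3,"dx":-0.017,"dy":-0.2,"dz":0,"wx":0,"wy":0,"wz":0}]' >/dev/null
python3 -m inch '[{"gripper":0.3,"dx":0,"dy":-0.04,"dz":0,"wx":0,"wy":0,"wz":0},{"gripper":0.3,"dx":0,"dy":-0.07,"dz":-0.01,"wx":0,"wy":0,"wz":0},{"gripper":0.3,"dx":0,"dy":-0.083,"dz":-0.02,"wx":0,"wy":0,"wz":0},{"gripper":0.3,"dx":0,"dy":-0.083,"dz":-0.02,"wx":0,"wy":0,"wz":0},{"gripper":0.3,"dx":0,"dy":-0.083,"dz":-0.02,"wx":0,"wy":0,"wz":0}]'
python3 - <<'E'
from fit import *
manip.camera("wrist");manip.camera("wrist");s=manip.read_state(); im=manip.camera("wrist"); cv2.imwrite("pics/w8.png",im)
c=cam("wrist",s); e=s["eef_pos"];print(s["clock"],e,s["eef_rot"],s["finger_gap"])
for r in(18,15): print(r,fit(im,c,(e[0],e[1],0),[],[(r,e[2]+5.7)],sig=(1,))[0]-[e[0],e[1],0])
print(fit(im,c,(505.8,-169.6,.2),[],[(18,43),(13.5,43)],sig=(1,)))
E
```

```text
clock: 12.73
eef_pos: [459.9, -169.1, 80.7]
eef_rot: [-3.141, 0.002, -0.001]
wrist_force: [-0.2, -0.7, -0.4]
finger_gap: 34.9
finger_force: 15.0
12.8333 [ 460.55753063 -168.39101192   81.57391449] [-3.14129591e+00  2.38559258e-04  1.51538540e-03] 35.2011117505952
18 [-0.67721179  0.3122198  -0.02619428]
15 [ 0.00065111  0.27702326 -0.03546523]
(array([ 5.05487195e+02, -1.69714731e+02,  2.26752909e-01]), np.float64(-19.911373138427734))
```

```bash
python3 -m inch '[{"gripper":0.3,"dx":0.025,"dy":-0.001,"dz":-0.005,"wx":0,"wy":0,"wz":0},{"gripper":0.3,"dx":0.0452,"dy":-0.0013,"dz":-0.015,"wx":0,"wy":0,"wz":0},{"gripper":0.3,"dx":0.0452,"dy":-0.0013,"dz":-0.02,"wx":0,"wy":0,"wz":0},{"gripper":0.3,"dx":0.0452,"dy":-0.0013,"dz":-0.02,"wx":0,"wy":0,"wz":0},{"gripper":0.3,"dx":0.0452,"dy":-0.0013,"dz":-0.02,"wx":0,"wy":0,"wz":0}]'
python3 -m inch '[{"gripper":0.3,"dx":0,"dy":0,"dz":-0.003,"wx":0,"wy":0,"wz":0},{"gripper":0.3,"dx":0,"dy":0,"dz":-0.006,"wx":0,"wy":0,"wz":0},{"gripper":0.3,"dx":0,"dy":0,"dz":-0.008,"wx":0,"wy":0,"wz":0},{"gripper":0.3,"dx":0,"dy":0,"dz":-0.008,"wx":0,"wy":0,"wz":0},{"gripper":0.3,"dx":0,"dy":0,"dz":-0.008,"wx":0,"wy":0,"wz":0}]'
```

```text
clock: 13.3
eef_pos: [505.2, -170.1, 61.4]
eef_rot: [-3.141, 0.001, 0.002]
wrist_force: [0.2, 0.6, -0.7]
finger_gap: 35.4
finger_force: 15.0
clock: 13.72
eef_pos: [505.5, -171.1, 53.5]
eef_rot: [-3.142, 0.0, 0.0]
wrist_force: [-0.4, -0.1, -0.2]
finger_gap: 34.9
finger_force: 15.0
```

```bash
python3 -m inch '[{"gripper":0.3,"dx":0.0004,"dy":0.0008,"dz":0,"wx":0,"wy":0,"wz":0},{"gripper":0.3,"dx":0.0004,"dy":0.0008,"dz":-0.001,"wx":0,"wy":0,"wz":0},{"gripper":0.3,"dx":0.0004,"dy":0.0008,"dz":-0.002,"wx":0,"wy":0,"wz":0},{"gripper":0.3,"dx":0.0004,"dy":0.0008,"dz":-0.002,"wx":0,"wy":0,"wz":0},{"gripper":0.3,"dx":0.0004,"dy":0.0008,"dz":-0.002,"wx":0,"wy":0,"wz":0}]'
python3 -m inch '[{"gripper":0.6,"dx":0,"dy":0,"dz":0,"wx":0,"wy":0,"wz":0},{"gripper":0.6,"dx":0,"dy":0,"dz":0,"wx":0,"wy":0,"wz":0},{"gripper":0.6,"dx":0,"dy":0,"dz":0,"wx":0,"wy":0,"wz":0},{"gripper":1,"dx":0,"dy":0,"dz":0,"wx":0,"wy":0,"wz":0},{"gripper":1,"dx":0,"dy":0,"dz":0,"wx":0,"wy":0,"wz":0}]'
python3 -m inch '[{"gripper":1,"dx":0,"dy":0,"dz":0.03,"wx":0,"wy":0,"wz":0},{"gripper":1,"dx":0,"dy":0,"dz":0.05,"wx":0,"wy":0,"wz":0},{"gripper":1,"dx":-0.025,"dy":0,"dz":0.05,"wx":0,"wy":0,"wz":0},{"gripper":1,"dx":-0.045,"dy":0,"dz":0.05,"wx":0,"wy":0,"wz":0},{"gripper":1,"dx":-0.045,"dy":0,"dz":0.05,"wx":0,"wy":0,"wz":0}]'
python3 - <<'E'
from fit import *
for i in range(3): manip.camera("wrist")
s=manip.read_state(); im=manip.camera("wrist"); cv2.imwrite("pics/w9.png",im); c=cam("wrist",s); print(s["clock"],s["eef_pos"])
for z in (53,57,50): print(z,fit(im,c,(505.8,-169.6,.2),[],[(18,z),(15,z)],sig=(1,)))
g=im.mean(2)
for r in (8,12,14,16,17,18.7,21.5,30):
    print(r,[int(g[int(q[1]+.5),int(q[0]+.5)]) for q in (w2px(c,[505.8+r*np.cos(a),-169.6+r*np.sin(a),53]) for a in np.arange(0,6.28,.524))])
E
```

```text
clock: 14.13
eef_pos: [506.0, -170.2, 51.4]
eef_rot: [-3.141, 0.0, 0.0]
wrist_force: [0.0, 0.4, -0.3]
finger_gap: 35.3
finger_force: 15.0
clock: 14.55
eef_pos: [506.0, -170.3, 51.5]
eef_rot: [3.142, -0.0, 0.0]
wrist_force: [-0.3, -0.3, 0.1]
finger_gap: 65.1
finger_force: 0.0
clock: 14.97
eef_pos: [458.7, -170.1, 101.6]
eef_rot: [-3.141, 0.001, -0.0]
wrist_force: [-0.8, -0.6, -0.2]
finger_gap: 93.7
finger_force: 0.0
15.1167 [ 461.50996796 -170.394468    101.70593294]
53 (array([ 5.06234123e+02, -1.70449112e+02,  2.05261281e-01]), np.float64(-15.480551719665527))
57 (array([ 5.07596870e+02, -1.69559649e+02,  2.50187210e-01]), np.float64(-15.713797569274902))
50 (array([ 5.05126087e+02, -1.70320225e+02,  2.21918401e-01]), np.float64(-15.482501029968262))
8 [251, 251, 251, 251, 248, 243, 236, 241, 248, 251, 251, 251]
12 [251, 251, 247, 236, 242, 245, 245, 246, 240, 233, 243, 251]
14 [224, 199, 193, 191, 191, 197, 209, 223, 236, 241, 217, 229]
16 [161, 155, 157, 154, 141, 141, 131, 138, 137, 147, 142, 155]
17 [123, 135, 147, 130, 139, 155, 154, 152, 151, 148, 140, 136]
18.7 [153, 108, 136, 114, 161, 129, 199, 187, 210, 172, 126, 121]
21.5 [252, 252, 251, 251, 250, 207, 252, 249, 252, 253, 251, 250]
30 [254, 254, 253, 246, 148, 147, 124, 138, 152, 234, 253, 254]
```

The filter's dark annulus at z=53 is uniform all round, so it is seated. Next I go over the retaining ring with the yaw matched to its pin line (-39°).

```bash
python3 -m inch '[{"gripper":1,"dx":0,"dy":0.04,"dz":0,"wx":0,"wy":0,"wz":-6},{"gripper":1,"dx":0.002,"dy":0.08,"dz":0,"wx":0,"wy":0,"wz":-12},{"gripper":1,"dx":0.004,"dy":0.12,"dz":0,"wx":0,"wy":0,"wz":-18},{"gripper":1,"dx":0.006,"dy":0.16,"dz":0,"wx":0,"wy":0,"wz":-24},{"gripper":1,"dx":0.008,"dy":0.2,"dz":0,"wx":0,"wy":0,"wz":-30}]' >/dev/null
python3 -m inch '[{"gripper":1,"dx":0,"dy":0.035,"dz":0,"wx":0,"wy":0,"wz":-5},{"gripper":1,"dx":0,"dy":0.065,"dz":0,"wx":0,"wy":0,"wz":-9},{"gripper":1,"dx":0,"dy":0.078,"dz":0,"wx":0,"wy":0,"wz":-9},{"gripper":1,"dx":0,"dy":0.078,"dz":0,"wx":0,"wy":0,"wz":-9},{"gripper":1,"dx":0,"dy":0.078,"dz":0,"wx":0,"wy":0,"wz":-9}]'
python3 - <<'E'
from fit import *
for i in range(3): manip.camera("wrist")
s=manip.read_state(); im=manip.camera("wrist"); cv2.imwrite("pics/w10.png",im); np.save("c10.npy",np.array([*s["eef_pos"],*s["eef_rot"]])); c=cam("wrist",s); print(s["clock"],s["eef_pos"],s["eef_rot"],s["joints"][5])
print(fit(im,c,(470,108,0),[],[(13,36.5),(32.5,22.5)]),fit(im,c,(470,108,0),[],[(13,36.5)],sig=(1,)),fit(im,c,(470,108,0),[],[(32.5,22.5)]))
# white dots: unwrap the shoulder
p=fit(im,c,(470,108,0),[],[(13,36.5),(32.5,22.5)])[0]; g=im.mean(2)
for r in (28.5,29.5,30.5):
    l=np.array([g[int(q[1]+.5),int(q[0]+.5)] for q in (w2px(c,[p[0]+r*np.cos(a),p[1]+r*np.sin(a),22.5]) for a in np.radians(np.arange(360)))]); print(r,np.median(l),[(a-360 if a>180 else a,int(l[a])) for a in np.where(l>np.median(l)+50)[0][::2]])
u=w2px(c,[470,108,30]);print(u)
x,y=int(u[0]),int(u[1]);cv2.imwrite("pics/w10c.png",cv2.resize(im[y-60:y+60,x-75:x+75],None,fx=5,fy=5,interpolation=cv2.INTER_CUBIC))
E
```

```text
clock: 16.0
eef_pos: [469.2, 102.4, 101.2]
eef_rot: [3.141, 0.0, -0.668]
wrist_force: [0.2, 0.1, -0.2]
finger_gap: 94.0
finger_force: 0.0
16.15 [469.11975311 101.0647297  101.32927285] [ 3.14137576e+00  6.06172092e-05 -6.70461432e-01] 2.3772280572461666
(array([4.72974102e+02, 1.07306448e+02, 1.39399167e-01]), np.float64(-19.331113815307617)) (array([4.72874344e+02, 1.07408311e+02, 1.57545301e-02]), np.float64(-17.91792869567871)) (array([ 4.73147390e+02,  1.07187324e+02, -3.81645916e-02]), np.float64(-20.828767776489258))
28.5 65.66666666666667 [(np.int64(80), 117), (np.int64(82), 120), (np.int64(84), 119), (np.int64(100), 119), (np.int64(102), 120), (np.int64(104), 118), (np.int64(106), 116), (np.int64(108), 116), (np.int64(110), 117), (np.int64(112), 117), (np.int64(114), 117), (np.int64(116), 116), (np.int64(172), 116), (np.int64(178), 118), (np.int64(180), 118), (np.int64(-178), 118), (np.int64(-176), 117), (np.int64(-148), 117), (np.int64(-146), 117), (np.int64(-41), 145), (np.int64(-39), 209), (np.int64(-37), 206), (np.int64(-35), 124)]
29.5 63.333333333333336 [(np.int64(79), 
[... 547 characters left out ...]
), (np.int64(138), 116), (np.int64(140), 115), (np.int64(142), 116), (np.int64(144), 116), (np.int64(146), 115), (np.int64(148), 116), (np.int64(150), 114), (np.int64(152), 115), (np.int64(169), 114), (np.int64(171), 114), (np.int64(173), 115), (np.int64(175), 116), (np.int64(177), 116), (np.int64(179), 116), (np.int64(-179), 117), (np.int64(-177), 115), (np.int64(-169), 115), (np.int64(-159), 114), (np.int64(-157), 115), (np.int64(-155), 115), (np.int64(-153), 114), (np.int64(-151), 114), (np.int64(-149), 114), (np.int64(-147), 116), (np.int64(-40), 139), (np.int64(-38), 156), (np.int64(-36), 129)]
30.5 70.16666666666666 [(np.int64(80), 121), (np.int64(82), 121)]
[270.572442   220.32577032]
```

The ring is at (473.0,107.3) with its pin axis at -38°, which agrees with the first estimate. I'll descend on the hub.

```bash
python3 -m inch '[{"gripper":0.7,"dx":0.0039,"dy":0.0062,"dz":-0.02,"wx":0,"wy":0,"wz":0.5},{"gripper":0.7,"dx":0.0039,"dy":0.0062,"dz":-0.035,"wx":0,"wy":0,"wz":0.5},{"gripper":0.7,"dx":0.0039,"dy":0.0062,"dz":-0.045,"wx":0,"wy":0,"wz":0.5},{"gripper":0.7,"dx":0.0039,"dy":0.0062,"dz":-0.045,"wx":0,"wy":0,"wz":0.5},{"gripper":0.7,"dx":0.0039,"dy":0.0062,"dz":-0.045,"wx":0,"wy":0,"wz":0.5}]'
python3 - <<'E'
from fit import *
for i in range(2): manip.camera("wrist")
s=manip.read_state(); im=manip.camera("wrist"); c=cam("wrist",s); print(s["clock"],s["eef_pos"],s["eef_rot"])
print(fit(im,c,(473,107.3,0),[],[(13,36.5),(32.5,22.5)]),fit(im,c,(473,107.3,0),[],[(13,36.5)],sig=(1,)))
E
```

```text
clock: 16.62
eef_pos: [472.8, 107.7, 56.5]
eef_rot: [3.141, 0.0, -0.662]
wrist_force: [0.5, 0.5, -0.8]
finger_gap: 66.6
finger_force: 0.0
16.7167 [473.2810714  107.95502717  57.26730738] [-3.14080199e+00 -7.92488876e-04 -6.61401714e-01]
(array([ 4.73403494e+02,  1.07178231e+02, -4.91809604e-02]), np.float64(-16.8754940032959)) (array([ 4.73106371e+02,  1.07429950e+02, -1.61587722e-01]), np.float64(-16.440156936645508))
```

```bash
python3 -m inch '[{"gripper":0.7,"dx":0,"dy":-0.0005,"dz":-0.015,"wx":0,"wy":0,"wz":0},{"gripper":0.7,"dx":0,"dy":-0.0005,"dz":-0.025,"wx":0,"wy":0,"wz":0},{"gripper":0.7,"dx":0,"dy":-0.0005,"dz":-0.0315,"wx":0,"wy":0,"wz":0},{"gripper":0.7,"dx":0,"dy":-0.0005,"dz":-0.0315,"wx":0,"wy":0,"wz":0},{"gripper":0.4,"dx":0,"dy":-0.0005,"dz":-0.0315,"wx":0,"wy":0,"wz":0}]'
python3 -m inch '[{"gripper":0.35,"dx":0,"dy":0,"dz":0,"wx":0,"wy":0,"wz":0},{"gripper":0.35,"dx":0,"dy":0,"dz":0,"wx":0,"wy":0,"wz":0},{"gripper":0.35,"dx":0,"dy":0,"dz":0,"wx":0,"wy":0,"wz":0},{"gripper":0.35,"dx":0,"dy":0,"dz":0,"wx":0,"wy":0,"wz":0},{"gripper":0.35,"dx":0,"dy":0,"dz":0,"wx":0,"wy":0,"wz":0}]' 40
python3 -m inch '[{"gripper":0.35,"dx":0,"dy":0,"dz":0,"wx":0,"wy":0,"wz":0},{"gripper":0.35,"dx":0,"dy":0,"dz":0,"wx":0,"wy":0,"wz":0},{"gripper":0.35,"dx":0,"dy":0,"dz":0.01,"wx":0,"wy":0,"wz":0},{"gripper":0.35,"dx":0,"dy":0,"dz":0.02,"wx":0,"wy":0,"wz":0},{"gripper":0.35,"dx":0,"dy":0,"dz":0.04,"wx":0,"wy":0,"wz":0}]'
```

```text
clock: 17.18
eef_pos: [472.8, 107.7, 25.0]
eef_rot: [3.141, 0.0, -0.661]
wrist_force: [0.2, -0.0, -0.2]
finger_gap: 62.0
finger_force: 0.0
clock: 17.6
eef_pos: [473.0, 107.7, 25.3]
eef_rot: [-3.141, -0.0, -0.661]
wrist_force: [-0.8, -1.0, 4.7]
finger_gap: 41.6
finger_force: 40.0
clock: 18.02
eef_pos: [472.0, 107.5, 64.8]
eef_rot: [3.14, 0.002, -0.661]
wrist_force: [0.2, -0.5, -0.8]
finger_gap: 41.2
finger_force: 40.0
```

```bash
python3 -m inch '[{"gripper":0.35,"dx":0,"dy":-0.02,"dz":0.02,"wx":0,"wy":0,"wz":4},{"gripper":0.35,"dx":0.005,"dy":-0.05,"dz":0.03,"wx":0,"wy":0,"wz":9},{"gripper":0.35,"dx":0.01,"dy":-0.085,"dz":0.03,"wx":0,"wy":0,"wz":14},{"gripper":0.35,"dx":0.015,"dy":-0.12,"dz":0.03,"wx":0,"wy":0,"wz":19},{"gripper":0.35,"dx":0.02,"dy":-0.15,"dz":0.03,"wx":0,"wy":0,"wz":24}]' >/dev/null
python3 -m inch '[{"gripper":0.35,"dx":0.005,"dy":-0.035,"dz":0,"wx":0,"wy":0,"wz":5},{"gripper":0.35,"dx":0.01,"dy":-0.07,"dz":0,"wx":0,"wy":0,"wz":11},{"gripper":0.35,"dx":0.013,"dy":-0.1,"dz":0,"wx":0,"wy":0,"wz":17},{"gripper":0.35,"dx":0.013,"dy":-0.12,"dz":0,"wx":0,"wy":0,"wz":22},{"gripper":0.35,"dx":0.013,"dy":-0.127,"dz":0,"wx":0,"wy":0,"wz":25}]'
python3 -m inch '[{"gripper":0.35,"dx":0,"dy":0,"dz":0,"wx":0,"wy":0,"wz":0},{"gripper":0.35,"dx":0,"dy":0,"dz":0,"wx":0,"wy":0,"wz":0},{"gripper":0.35,"dx":0,"dy":0,"dz":0,"wx":0,"wy":0,"wz":0},{"gripper":0.35,"dx":0,"dy":0,"dz":0,"wx":0,"wy":0,"wz":0},{"gripper":0.35,"dx":0,"dy":0,"dz":0,"wx":0,"wy":0,"wz":0}]'
```

```text
clock: 18.85
eef_pos: [505.8, -172.1, 95.9]
eef_rot: [3.141, -0.001, 0.197]
wrist_force: [0.8, 0.6, -1.4]
finger_gap: 41.8
finger_force: 40.0
clock: 19.27
eef_pos: [505.9, -168.6, 95.2]
eef_rot: [3.142, -0.0, 0.194]
wrist_force: [-0.1, -0.1, -0.8]
finger_gap: 41.8
finger_force: 40.0
```

```bash
python3 -m inch '[{"gripper":0.35,"dx":-0.0003,"dy":-0.0009,"dz":-0.008,"wx":0,"wy":0,"wz":0},{"gripper":0.35,"dx":-0.0003,"dy":-0.0009,"dz":-0.015,"wx":0,"wy":0,"wz":0},{"gripper":0.35,"dx":-0.0003,"dy":-0.0009,"dz":-0.02,"wx":0,"wy":0,"wz":0},{"gripper":0.35,"dx":-0.0003,"dy":-0.0009,"dz":-0.02,"wx":0,"wy":0,"wz":0},{"gripper":0.35,"dx":-0.0003,"dy":-0.0009,"dz":-0.02,"wx":0,"wy":0,"wz":0}]'
python3 -m inch '[{"gripper":0.35,"dx":0,"dy":0,"dz":-0.003,"wx":0,"wy":0,"wz":0},{"gripper":0.35,"dx":0,"dy":0,"dz":-0.006,"wx":0,"wy":0,"wz":0},{"gripper":0.35,"dx":0,"dy":0,"dz":-0.009,"wx":0,"wy":0,"wz":0},{"gripper":0.35,"dx":0,"dy":0,"dz":-0.011,"wx":0,"wy":0,"wz":0},{"gripper":0.35,"dx":0,"dy":0,"dz":-0.011,"wx":0,"wy":0,"wz":0}]'
```

```text
clock: 19.68
eef_pos: [505.3, -170.1, 74.4]
eef_rot: [-3.141, 0.001, 0.194]
wrist_force: [-0.2, -0.2, -0.8]
finger_gap: 41.5
finger_force: 40.0
clock: 20.1
eef_pos: [505.4, -170.1, 63.5]
eef_rot: [-3.141, 0.0, 0.194]
wrist_force: [0.9, -0.1, -0.9]
finger_gap: 41.6
finger_force: 40.0
```

```bash
python3 -m inch '[{"gripper":0.35,"dx":0.0002,"dy":0.0004,"dz":-0.001,"wx":0,"wy":0,"wz":0},{"gripper":0.35,"dx":0.0002,"dy":0.0004,"dz":-0.002,"wx":0,"wy":0,"wz":0},{"gripper":0.35,"dx":0.0002,"dy":0.0004,"dz":-0.003,"wx":0,"wy":0,"wz":0},{"gripper":0.35,"dx":0.0002,"dy":0.0004,"dz":-0.0035,"wx":0,"wy":0,"wz":0},{"gripper":0.35,"dx":0.0002,"dy":0.0004,"dz":-0.0035,"wx":0,"wy":0,"wz":0}]'
python3 -m inch '[{"gripper":0.35,"dx":0,"dy":0,"dz":-0.0005,"wx":0,"wy":0,"wz":0},{"gripper":0.35,"dx":0,"dy":0,"dz":-0.001,"wx":0,"wy":0,"wz":0},{"gripper":0.35,"dx":0,"dy":0,"dz":-0.001,"wx":0,"wy":0,"wz":0},{"gripper":0.35,"dx":0,"dy":0,"dz":-0.001,"wx":0,"wy":0,"wz":0},{"gripper":0.35,"dx":0,"dy":0,"dz":-0.001,"wx":0,"wy":0,"wz":0}]'
```

```text
clock: 20.52
eef_pos: [505.7, -169.8, 60.3]
eef_rot: [-3.142, 0.0, 0.194]
wrist_force: [0.3, -0.4, -1.9]
finger_gap: 41.6
finger_force: 40.0
clock: 20.93
eef_pos: [505.8, -169.9, 59.6]
eef_rot: [3.141, -0.0, 0.194]
wrist_force: [0.1, 0.0, 1.0]
finger_gap: 41.5
finger_force: 40.0
```

```bash
python3 -m inch '[{"gripper":0.35,"dx":0,"dy":0,"dz":0,"wx":0,"wy":0,"wz":-5},{"gripper":0.35,"dx":0,"dy":0,"dz":0,"wx":0,"wy":0,"wz":-10},{"gripper":0.35,"dx":0,"dy":0,"dz":0,"wx":0,"wy":0,"wz":-15},{"gripper":0.35,"dx":0,"dy":0,"dz":0,"wx":0,"wy":0,"wz":-20},{"gripper":0.35,"dx":0,"dy":0,"dz":0,"wx":0,"wy":0,"wz":-25}]'
python3 -m inch '[{"gripper":0.35,"dx":0,"dy":0,"dz":-0.0001,"wx":0,"wy":0,"wz":-4},{"gripper":0.35,"dx":0,"dy":0,"dz":-0.0003,"wx":0,"wy":0,"wz":-8},{"gripper":0.35,"dx":0,"dy":0,"dz":-0.0006,"wx":0,"wy":0,"wz":-12},{"gripper":0.35,"dx":0,"dy":0,"dz":-0.0008,"wx":0,"wy":0,"wz":-16},{"gripper":0.35,"dx":0,"dy":0,"dz":-0.001,"wx":0,"wy":0,"wz":-20}]'; python3 -c "
from cell import manip
s=manip.read_state();print(s['moment'],s['joints'][5])"
```

```text
clock: 21.35
eef_pos: [505.8, -169.9, 59.6]
eef_rot: [3.142, -0.0, -0.246]
wrist_force: [0.8, 0.0, 1.7]
finger_gap: 41.6
finger_force: 40.0
clock: 21.77
eef_pos: [506.0, -170.0, 58.8]
eef_rot: [-3.141, -0.001, -0.595]
wrist_force: [0.0, -0.5, 2.9]
finger_gap: 41.8
finger_force: 40.0
[ 0.00381168 -0.01597612  0.05770178] 1.772698266965912
```

```bash
python3 -m inch '[{"gripper":0.35,"dx":0,"dy":0,"dz":-0.0003,"wx":0,"wy":0,"wz":-4},{"gripper":0.35,"dx":0,"dy":0,"dz":-0.0007,"wx":0,"wy":0,"wz":-8},{"gripper":0.35,"dx":0,"dy":0,"dz":-0.001,"wx":0,"wy":0,"wz":-12},{"gripper":0.35,"dx":0,"dy":0,"dz":-0.0013,"wx":0,"wy":0,"wz":-16},{"gripper":0.35,"dx":0,"dy":0,"dz":-0.0013,"wx":0,"wy":0,"wz":-20}]'; python3 -c "
from cell import manip
s=manip.read_state();print(s['moment'],s['joints'][5])"
python3 -m inch '[{"gripper":0.35,"dx":0,"dy":0,"dz":0,"wx":0,"wy":0,"wz":-3},{"gripper":0.35,"dx":0,"dy":0,"dz":0,"wx":0,"wy":0,"wz":-6},{"gripper":0.35,"dx":0,"dy":0,"dz":0,"wx":0,"wy":0,"wz":-9},{"gripper":0.35,"dx":0,"dy":0,"dz":0,"wx":0,"wy":0,"wz":-12},{"gripper":0.35,"dx":0,"dy":0,"dz":0,"wx":0,"wy":0,"wz":-13}]'; python3 -c "
from cell import manip
s=manip.read_state();print(s['moment'],s['joints'][5])"
```

```text
clock: 22.18
eef_pos: [506.2, -170.0, 57.7]
eef_rot: [-3.141, -0.001, -0.944]
wrist_force: [1.1, -1.2, 4.4]
finger_gap: 41.4
finger_force: 40.0
[ 0.15411079 -0.20521028  0.11608076] 2.1217416225530354
clock: 22.6
eef_pos: [506.2, -170.0, 57.6]
eef_rot: [-3.141, -0.001, -1.17]
wrist_force: [1.1, -1.2, 4.5]
finger_gap: 41.6
finger_force: 40.0
[ 0.0990511  -0.20732098  0.10432397] 2.3478321035700325
```

```bash
python3 -m inch '[{"gripper":0.35,"dx":0,"dy":0,"dz":0,"wx":0,"wy":0,"wz":-1},{"gripper":0.35,"dx":0,"dy":0,"dz":0,"wx":0,"wy":0,"wz":-2},{"gripper":0.35,"dx":0,"dy":0,"dz":0,"wx":0,"wy":0,"wz":-3},{"gripper":0.35,"dx":0,"dy":0,"dz":0,"wx":0,"wy":0,"wz":-3},{"gripper":0.35,"dx":0,"dy":0,"dz":0,"wx":0,"wy":0,"wz":-3}]'; python3 -c "
from cell import manip
s=manip.read_state();print(s['moment'],s['joints'][5])"
```

```text
clock: 23.02
eef_pos: [506.0, -169.9, 57.5]
eef_rot: [-3.141, -0.0, -1.219]
wrist_force: [1.2, -0.0, 5.7]
finger_gap: 41.5
finger_force: 40.0
[ 0.22852303 -0.14926614  0.15216398] 2.396898334289893
```

```bash
python3 -m inch '[{"gripper":0.35,"dx":0,"dy":0,"dz":0,"wx":0,"wy":0,"wz":-1},{"gripper":0.35,"dx":0,"dy":0,"dz":0,"wx":0,"wy":0,"wz":-2},{"gripper":0.35,"dx":0,"dy":0,"dz":0,"wx":0,"wy":0,"wz":-3},{"gripper":0.35,"dx":0,"dy":0,"dz":0,"wx":0,"wy":0,"wz":-3.5},{"gripper":0.35,"dx":0,"dy":0,"dz":0,"wx":0,"wy":0,"wz":-3.5}]'; python3 -c "
from cell import manip
s=manip.read_state();print(s['moment'],s['joints'][5])"
```

```text
clock: 23.43
eef_pos: [506.9, -169.7, 57.6]
eef_rot: [-3.139, -0.001, -1.28]
wrist_force: [7.7, 3.2, 2.2]
finger_gap: 41.5
finger_force: 40.0
[ 0.69379112 -1.61811803  0.38860543] 2.458661823586143
```

The moment and side force jumped, so the stop is reached. I'll relieve the strain slightly, open the fingers and lift.

```bash
python3 -m inch '[{"gripper":0.35,"dx":0,"dy":0,"dz":0,"wx":0,"wy":0,"wz":1.5},{"gripper":0.35,"dx":0,"dy":0,"dz":0,"wx":0,"wy":0,"wz":2.5},{"gripper":0.35,"dx":0,"dy":0,"dz":0,"wx":0,"wy":0,"wz":2.5},{"gripper":0.7,"dx":0,"dy":0,"dz":0,"wx":0,"wy":0,"wz":2.5},{"gripper":0.7,"dx":0,"dy":0,"dz":0,"wx":0,"wy":0,"wz":2.5}]'
python3 -m inch '[{"gripper":0.8,"dx":0,"dy":0,"dz":0,"wx":0,"wy":0,"wz":2.5},{"gripper":0.8,"dx":0,"dy":0,"dz":0,"wx":0,"wy":0,"wz":2.5},{"gripper":0.8,"dx":0,"dy":0,"dz":0,"wx":0,"wy":0,"wz":2.5},{"gripper":0.8,"dx":0,"dy":0,"dz":0.01,"wx":0,"wy":0,"wz":2.5},{"gripper":0.8,"dx":0,"dy":0,"dz":0.03,"wx":0,"wy":0,"wz":2.5}]'
python3 -m inch '[{"gripper":1,"dx":0,"dy":0,"dz":0.04,"wx":0,"wy":0,"wz":5},{"gripper":1,"dx":-0.02,"dy":0.01,"dz":0.05,"wx":0,"wy":0,"wz":10},{"gripper":1,"dx":-0.03,"dy":0.03,"dz":0.05,"wx":0,"wy":0,"wz":15},{"gripper":1,"dx":-0.03,"dy":0.04,"dz":0.05,"wx":0,"wy":0,"wz":20},{"gripper":1,"dx":-0.03,"dy":0.04,"dz":0.05,"wx":0,"wy":0,"wz":20}]'
python3 - <<'E'
from fit import *
for i in range(3): manip.camera("wrist")
s=manip.read_state(); im=manip.camera("wrist"); cv2.imwrite("pics/w11.png",im); c=cam("wrist",s); print(s["clock"],s["eef_pos"],s["eef_rot"])
p=(505.8,-169.7,0)
for dz in (-2,0,2,4): print(dz,[ (a.round(1),b) for a,b in [fit(im,c,p,[],[(13,69+dz)],sig=(1,)),fit(im,c,p,[],[(32.5,55+dz)],sig=(1,))]])
u=w2px(c,[505.8,-169.7,60]); x,y=int(u[0]),int(u[1]); print(u)
y0=max(0,y-90);x0=max(0,x-120);cv2.imwrite("pics/w11c.png",cv2.resize(im[y0:y0+180,x0:x0+240],None,fx=3.3,fy=3.3,interpolation=cv2.INTER_CUBIC))
E
```

```text
clock: 23.85
eef_pos: [505.3, -169.7, 56.8]
eef_rot: [3.141, 0.001, -1.237]
wrist_force: [0.2, -0.1, 0.2]
finger_gap: 51.7
finger_force: 0.0
clock: 24.27
eef_pos: [504.5, -169.5, 86.0]
eef_rot: [3.139, 0.003, -1.194]
wrist_force: [-1.2, -0.1, -0.3]
finger_gap: 74.8
finger_force: 0.0
clock: 24.68
eef_pos: [475.5, -128.6, 138.3]
eef_rot: [-3.141, -0.001, -0.84]
wrist_force: [0.5, 0.1, -0.3]
finger_gap: 93.8
finger_force: 0.0
24.8333 [ 475.9572572  -130.27058219  137.43538301] [-3.14155800e+00 -3.47786303e-04 -8.47465642e-01]
-2 [(array([ 507.3, -169.1,    0. ]), np.float64(-20.281227111816406)), (array([ 506.3, -167.2,   -0. ]), np.float64(-15.728469848632812))]
0 [(array([ 5.084e+02, -1.703e+02, -1.000e-01]), np.float64(-19.357595443725586)), (array([ 5.064e+02, -1.672e+02, -1.000e-01]), np.float64(-15.250665664672852))]
2 [(array([ 508.7, -170.6,    0. ]), np.float64(-19.101865768432617)), (array([ 506.4, -167.2,    0. ]), np.float64(-14.555800437927246))]
4 [(array([ 5.089e+02, -1.709e+02, -1.000e-01]), np.float64(-18.808616638183594)), (array([ 504.1, -165.3,   -0. ]), np.float64(-13.97597885131836))]
[284.16538977 146.16223089]
```

View pics/w11c.png

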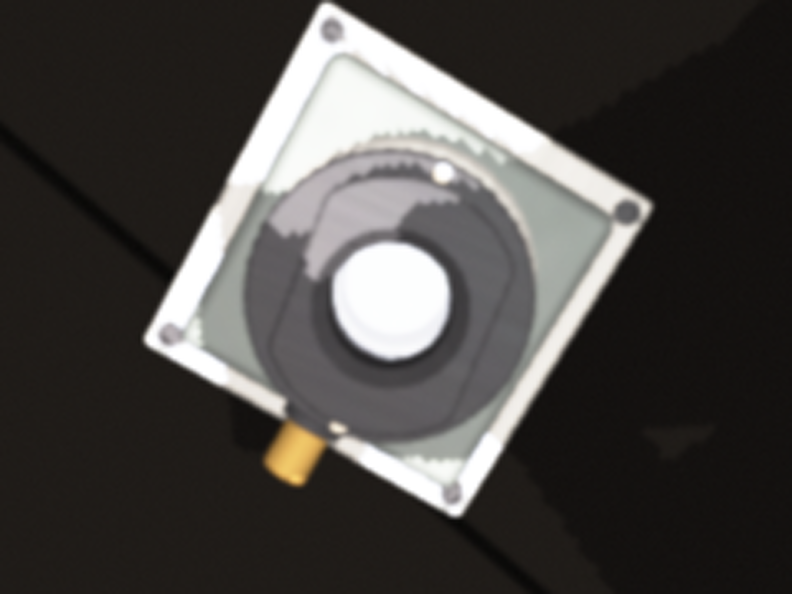

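The crop shows the ring level and centred on the barrel. Its dots at (443,173) and (338,428) put the pin line near -71°, about 80° past the gap and therefore at the stop. The gripper is clear, so I'm handing in.

```bash
python3 -c "
from cell import manip
print(manip.sign_off())"
```

```text
the job is handed in; nothing more can be done
None
```

The spacer and filter are in the barrel, the retaining ring is turned clockwise to its stop, and the job was handed in at about 25 s. The sign-off gave no verdict, and I judged the tightness by feel at the stop and the final picture, since the lens-seat reading was not available to me.

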